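# Set the roll jig's stop with its handwheel and lay the roll against it

### The arm

A 7-joint arm with a two-finger parallel gripper is mounted at the origin on the work surface. World frame = base frame: x ahead of the robot, y to its left, z up, the work surface at z = 0. Lengths are in m, angles in rad, forces in N, time in s.
With the tool pointing down it reaches from about 0.4 to 0.85 m from the base axis. Payload 4.4 kg.
Tool frame: the origin (TCP) lies between the finger pads; the fingertips stand 22 mm ahead of it and the grasp point (between the pads) lies 3 mm ahead of it; x points along the fingers, z is the direction in which the jaws open and shut, and the axes are right-handed (so a half turn about x gives the same grasp; the last joint's range is limited). The gripper opens to 94 mm and grips with 3 to 60 N. Pads are 16 mm wide; open, the fingers measure 119 mm over their backs; the gripper's body (75 mm by 177 mm) begins 78 mm behind the grasp point.
Start: joints at [-1.381, 0.628, 0.038, 1.517, -0.027, 0.996, -0.02], TCP at [0.164, 0.629, 0.227] pointing down, gripper open.
Joint ranges: [-3.06, 3.06], [-0.37, 2.12], [-1.25, 1.32], [0.18, 2.47], [-1.1, 4.24], [0.23, 1.98], [-2.94, 2.94]. Speed limits (rad/s): [2.57, 2.57, 3.14, 3.14, 3.14, 3.14, 3.14].

### API

Orientations are given as a rotation vector (axis times angle).
In Python, from station import get_state, imaging, close_job gives the robot as it stands.
- The arm moves only by the tool servo_tool, never from a script. Its argument "series" is a list of rows, each an object of numbers: "rx", "ry", "rz": the turn, a rotation vector about the tool's x, y, z in degrees; "x", "y", "z": the shift along the tool's x, y, z in m; "hand": the opening, from -1 (shut) to 1 (fully open), so that 0 is half open. In form: [{"rx": .., "ry": .., "rz": .., "x": .., "y": .., "z": .., "hand": ..}, ...]. A call has 1 to 12 rows; each row shifts and turns the commanded pose from where the row before left it, along the tool's axes as they then stand; what a row does not reach is not made up. A row lasts 1/12 s, in which the tool goes at most 41.7 mm and 7.16 degrees, less where a joint would pass 70% of its speed; a pose out of reach is approached as far as the arm can. A call with a gripper value outside its range is refused whole. The fingers move at their own pace and stop on an object; the grip force is fixed at half the most. Time passes only in rows, so rows that do not move let the fingers close. It gives the time, the measured TCP pose, the force and the opening at its end, in the units of the state.
- get_state(): the state, without advancing time (a new reading comes with each control period).
- imaging.get_image(name): name is "scene" or "side" or "wrist"; returns a dict with "color" (400x640x3 uint8, red, green, blue), "range_z" (400x640 float32, m along the optical axis (not along the pixel's ray), 0 where there is no reading), "camera_matrix" (3x3 intrinsics, pixels), "extrinsics" (4x4, takes a point from camera to world coordinates); the wrist camera has in their place "tool_from_camera" (4x4, takes a point from camera to tool coordinates, whose origin is the TCP and whose axes are the tool frame's). Camera axes: x right, y up, looking along -z (the intrinsics and any distortion apply to the point x, -y, -z); pixel columns grow to the right and rows downward; lengths in m; the calibration is good to about 2 mm. A picture is of the moment at which its call begins: read the wrist's pose just before it.
- close_job(): hands the job in, once; it reports no verdict.
The state is a dict: "t": time; "qpos": joint angles; "qvel": joint speeds; "tau": joint torques, N m; "position": TCP position; "eef_rot": TCP orientation; "contact_force": force on the tool from outside, world axes, zero at the start; "wrist_torque": the same for the moment, N m; "width": opening from 0.0 (shut) to 1.0 (fully open).
Only numpy, scipy, OpenCV 4.12 (cv2) and the standard library are available. Lean on these libraries where they do the work, as an engineer would, in place of code of your own. Each camera call takes 0.05 s, during which the arm holds its last target. There are 200 camera calls.

### The job

Turn the jig's handwheel by its knob until the black pointer on the red stop lines up with the orange clip on the scale (not the blue one). Then lay the white roll lengthwise in the jig's bed with its end touching the stop, setting it down rather than dropping it. Move the stop only with the handwheel and leave the brown roll, the bottle, the tape and the carton where they are.

Things in the scene. Friction and masses are not known exactly. Their poses are not given: they have to be found in the camera images.
- jig: Grey bench jig fixed to the table, 90 mm wide (its x), 440 mm long (its y, -200 to +240), plate 16 mm thick. Origin: at table height, below the line of the bed's V; z up. An aluminium scale rail with black ticks every 10 mm (x = 45 to 69, y = -195 to +125, 24 mm high) lies on the +x side. At y = +190 a blue gearbox 76 mm square, 66 mm high, carries the handwheel.
- bed (a point): Middle of the jig's bed: two low aluminium V rails along the jig's y, from -195 to +115, within 25 mm of x = 0 and at most 39 mm above the table. This point is at x = 0, y = -40, 58 mm above the table: the height of the axis of a 56 mm roll lying in the V. Axes as the jig's.
- wheel_axis (a point): On the upright axis of the horizontal steel handwheel (128 mm across, rim top 85 mm above the table), at rim-top height. One clockwise turn seen from above moves the stop 24 mm to the jig's -y, away from the wheel; anticlockwise brings it back. It turns stiffly (3 N at the knob), stays where left, has no backlash; several turns may be needed. The stop cannot be pushed along directly.
- knob_mid (a point): Middle of the handwheel's black upright knob, a cylinder 24 mm in diameter and 52 mm tall (85 to 137 mm above the table; this point is 113 mm above it), 48 mm from the wheel's axis. The knob spins freely on its own pin, so a gripper can hold it and keep its own heading while it goes round.
- stop: Moving stop: red upright plate 64 mm wide (x), 12 mm thick, its top 102 mm above the table. Origin: at table height under the middle of the face that looks to the jig's -y, where the roll's end goes; the plate lies from there to +12 mm in y. Axes as the jig's. Slides along the jig's y.
- pointer (a point): Tip of the stop's black pointer, 5 mm wide, just above the scale rail (this point 30 mm above the table), 57 mm to +x of the stop's origin and 6 mm to its +y.
- orange_clip: Orange clip fixed on the scale rail, 14 mm wide along the scale, with a white line across its middle; origin at that middle, on the rail's top (24 mm above the table), clip 6 mm high. Axes as the jig's. The pointer is set right when it has the same y in the jig's frame as this origin. The clip may lie on either side of the pointer, 14 to 70 mm away.
- blue_clip: Blue clip of the same shape: another job's mark, to be ignored.
- white_roll: Loose roll of white paper with flat ends, 56 mm in diameter, 150 mm long, about 0.3 kg, lying on the table beyond the jig; its own x is the roll's axis. Origin: at start on the table under its middle, 28 mm from the axis (the roll may roll, so prefer white_roll_mid). Either end may face the stop.
- white_roll_mid (a point): Centre of the white roll, on its axis.
- brown_roll_mid (a point): Centre of a brown roll of the same size lying near the white one; to be left alone. It may roll if knocked.
- brown_roll: The brown roll: its own x is the axis; origin 28 mm from the axis, under its middle at start.
- bottle: Blue standing bottle with black cap, 66 mm in diameter, 200 mm tall, beyond the handwheel; origin at the centre of its underside. Leave alone.
- tape: Ring of amber tape lying flat, 100 mm outside diameter, 48 mm high, by the jig end far from the wheel; origin at the centre of its underside. Leave alone.
- carton: Brown carton 80 x 120 x 70 mm high (x, y, z); origin at the centre of its underside. Leave alone.
Mind the look-alikes: they are no part of the job. What is meant by the white_roll is not purple, and is the larger of those in its own colour.

How it is judged:
On the way, in this order (a step that is already met when the one before it is completed fails the run):
1. the pointer is brought to the orange clip with the handwheel (y of pointer in the frame of orange_clip between -0.003 and 0.003 m), for 0.3 s.
2. the white roll lies in the bed with its end against the stop (x of white_roll_mid in the frame of jig between -0.006 and 0.006 m and z of white_roll_mid in the frame of jig between 0.053 and 0.063 m and y of white_roll_mid in the frame of stop between -0.08 and -0.07 m and angle between the x axis of white_roll and the y axis of jig, either way round below 0.06 rad), for 0.2 s.
At the end, for the whole second after the job is handed in: Pointer within 3 mm of the orange clip's middle; white roll at rest in the bed (axis within 6 mm sideways, 5 mm in height, 0.06 rad of the bed's line), its end within 5 mm of the stop; brown roll, bottle, tape and carton within 30 mm of where they were (all of step 1 and all of step 2 and linear speed of white_roll below 0.02 m/s and distance of each of brown_roll_mid, bottle, tape, carton from where it was at the start of the episode below 0.03 m); the robot touches nothing.
It fails at once if a bystander (brown roll, bottle, tape, carton) moved more than 30 mm or was tipped over (distance of any of brown_roll_mid, bottle, tape, carton from where it was at the start of the episode above 0.03 m or angle between bottle's own z axis and vertical above 0.5 rad).
It fails at once if the white roll was let go in the air (more than about 25 mm above its seat) (height (world z) of white_roll_mid above 0.085 m and contact force between the fingers and white_roll below 0.02 N).
It fails at once if the robot pushed the stop itself with more than 12 N (contact force between any of the fingers, the arm and stop above 12 N).
It also fails if it takes over 72 s, if anything falls off the work surface, if the arm or the gripper's body presses on something with over 40 N, if the wrist force passes 120 N, or if a joint passes its speed limit or range.

## Working session

There is one attempt and no reset: what is moved stays moved. The work goes in short steps, Python scripts to look and compute and a tool call to move; the robot and the scene stay as the last step left them, time stands still between calls to the robot, and variables do not carry over. Pictures are saved under pics/ and viewed, about 8 in all and at most 12, crops included, and the job is handed in when it is done.

Besides the shell and the picture viewer there is one more tool, called after "Emit:" by a JSON object that holds its "api" and its "payload". servo_tool: Moves the arm, as the interface text tells. Its arguments: {"type":"object","properties":{"series":{"type":"array","items":{"type":"object","properties":{"rx":{"type":"number"},"ry":{"type":"number"},"rz":{"type":"number"},"x":{"type":"number"},"y":{"type":"number"},"z":{"type":"number"},"hand":{"type":"number"}}}}},"required":["series"]}

```bash
ls; mkdir -p pics; cat > h.py <<'E'
import numpy as np, cv2
from station import get_state, imaging, close_job
from scipy.spatial.transform import Rotation as R
def grab(n):
    s=get_state(); im=imaging.get_image(n)
    if n=='wrist':
        T=np.eye(4); T[:3,:3]=R.from_rotvec(s['eef_rot']).as_matrix(); T[:3,3]=s['position']
        im['extrinsics']=T@im['tool_from_camera']
    return im
def save(im,f,crop=None,k=1):
    c=im['color'][:,:,::-1]
    if crop: c=c[crop[1]:crop[3],crop[0]:crop[2]]
    cv2.imwrite('pics/'+f,cv2.resize(c,None,fx=k,fy=k,interpolation=cv2.INTER_CUBIC))
def ray(im,uv):
    uv=np.atleast_2d(uv).astype(float); K=im['camera_matrix']; E=im['extrinsics']
    d=np.c_[(uv[:,0]-K[0,2])/K[0,0],-(uv[:,1]-K[1,2])/K[1,1],-np.ones(len(uv))]
    return E[:3,3],d@E[:3,:3].T
def plane(im,uv,z):
    o,d=ray(im,uv); return o+d*((z-o[2])/d[:,2])[:,None]
def cloud(im):
    v,u=np.mgrid[:400,:640]; o,d=ray(im,np.c_[u.ravel(),v.ravel()])
    return (o+d*im['range_z'].reshape(-1,1)).reshape(400,640,3)
E
python3 - <<'E'
from h import *
s=get_state(); print(s)
for n in('scene','side'):
    im=grab(n); save(im,n+'0.png'); np.savez(n+'0.npz',**im); print(im['camera_matrix'],im['extrinsics'],[k for k in im])
E
```

```text
pics
{'t': 0.0, 'qpos': array([-1.38080994,  0.6293272 ,  0.03846045,  1.51831627, -0.02701355,
        0.99631771, -0.02000004]), 'qvel': array([-0.00037368, -0.00047333, -0.00012887, -0.00166655, -0.00125534,
        0.00063931, -0.0017882 ]), 'tau': array([-6.09173725e-07, -5.49730968e+01,  1.14357267e+00, -1.86636275e+01,
       -5.21885511e-02,  2.39331031e-02,  1.72376731e-04]), 'position': array([0.16427762, 0.62826946, 0.22658325]), 'eef_rot': array([-1.01989047,  1.32090423,  1.01797646]), 'contact_force': array([ 0.10563508,  0.251241  , -0.41504124]), 'wrist_torque': array([-0.01724325, -0.00864498, -0.02498828]), 'width': 0.9977729864227304}
[[481.71053532   0.         319.23399677]
 [  0.         481.71053532 191.86471431]
 [  0.           0.           1.        ]] [[-0.82832484 -0.38132251  0.41045232  1.07126555]
 [ 0.56005453 -0.54433107  0.62453391  0.69022918]
 [-0.01472689  0.74719263  0.66444435  0.88107413]
 [ 0.          0.          0.          1.        ]] ['color', 'range_z', 'camera_matrix', 'extrinsics']
[[459.3887649    0.         310.4706977 ]
 [  0.         459.3887649  194.19420485]
 [  0.           0.           1.        ]] [[ 0.99760456  0.03133232 -0.06167197  0.51437322]
 [-0.06760035  0.63070228 -0.77307492 -1.04129417]
 [ 0.01467442  0.77539211  0.63130955  0.8927787 ]
 [ 0.          0.          0.          1.        ]] ['color', 'range_z', 'camera_matrix', 'extrinsics']
```

View pics/scene0.png

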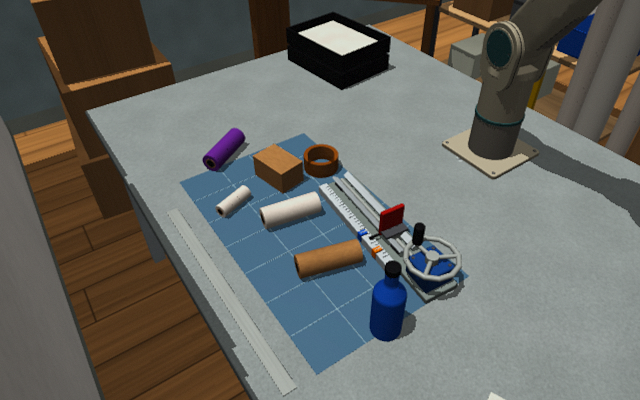

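View pics/side0.png

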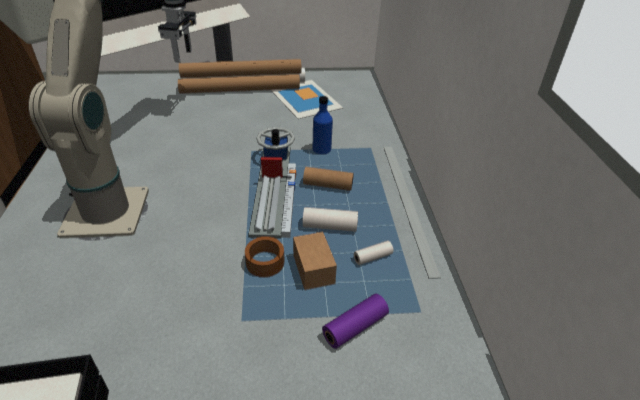

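The scene view shows two white rolls, a large one at (292,210) and a small one at (234,201), plus a purple roll at (224,148). The large white one fits: it isn't purple and it is the larger of the two white ones. The brown roll is at (329,258), the knob (418,234), the wheel (433,258), the red stop (391,216), the blue clip (362,235) and the orange clip (376,252). The side view agrees, with the large white roll at (330,219). I'll measure these and take one enlarged crop to confirm.

```bash
python3 - <<'E'
from h import *
a=dict(np.load('scene0.npz')); b=dict(np.load('side0.npz'))
save(a,'crop1.png',(200,170,480,310),2.8)
for nm,im in(('scene',a),('side',b)):
    P=cloud(im); hsv=cv2.cvtColor(im['color'],cv2.COLOR_RGB2HSV); H,S,V=[hsv[...,i].astype(int) for i in range(3)]
    rng=(P[...,0]>.35)&(P[...,0]<1.0)&(P[...,1]>-.35)&(P[...,1]<.42)&(P[...,2]<.25)
    masks=dict(red=(S>170)&((H<5)|(H>175))&(P[...,2]>.04),orange=(H>8)&(H<16)&(S>190)&(V>180)&(P[...,2]<.05),blue=(H>105)&(H<120)&(S>170)&(P[...,2]>.018),
      white=(S<40)&(V>120)&(P[...,2]>.012),brown=(H>5)&(H<20)&(S>90)&(P[...,2]>.012),black=(V<45)&(P[...,2]>.02),plate=(S<60)&(P[...,2]>.07))
    for k,m in masks.items():
        n,l,st,c=cv2.connectedComponentsWithStats((m&rng).astype(np.uint8))
        for i in range(1,n):
            if st[i,4]>(12 if k in('orange','black','blue') else 60):
                Q=P[l==i]; e=Q[:,:2]-Q[:,:2].mean(0); w,v=np.linalg.eigh(e.T@e)
                print(nm,k,st[i,4],c[i].round(0),'med',np.median(Q,0).round(3),'lo',np.percentile(Q,2,0).round(3),'hi',np.percentile(Q,98,0).round(3),'axis',v[:,1].round(3))
E
```

```text
scene red 438 [391. 217.] med [0.489 0.109 0.081] lo [0.457 0.099 0.048] hi [0.515 0.113 0.105] axis [-0.993  0.119]
scene orange 14 [376. 250.] med [0.552 0.137 0.031] lo [0.541 0.13  0.028] hi [0.557 0.14  0.035] axis [-0.928  0.372]
scene blue 35 [361. 233.] med [0.547 0.073 0.03 ] lo [0.535 0.066 0.02 ] hi [0.553 0.08  0.035] axis [-0.983  0.184]
scene blue 15 [429. 248.] med [0.473 0.223 0.067] lo [0.465 0.219 0.065] hi [0.479 0.23  0.07 ] axis [-0.972 -0.237]
scene blue 16 [438. 251.] med [0.464 0.239 0.068] lo [0.461 0.232 0.066] hi [0.467 0.249 0.071] axis [0.036 0.999]
scene blue 207 [418. 261.] med [0.519 0.237 0.067] lo [0.498 0.219 0.063] hi [0.533 0.26  0.07 ] axis [0.614 0.789]
scene blue 243 [441. 268.] med [0.489 0.278 0.067] lo [0.466 0.263 0.062] hi [0.518 0.292 0.071] axis [-1.    0.02]
scene blue 260 [427. 283.] med [0.533 0.284 0.033] lo [0.475 0.221 0.023] hi [0.538 0.292 0.057] axis [-0.576  0.818]
scene blue 1782 [387. 307.] med [0.672 0.31  0.113] lo [0.64  0.275 0.022] hi [0.687 0.327 0.177] axis [-0.653  0.757]
scene white 412 [364. 192.] med [ 0.452 -0.04 
[... 3974 characters left out ...]
64. 255.] med [ 0.464 -0.239  0.04 ] lo [ 0.419 -0.274  0.013] hi [ 0.51  -0.181  0.05 ] axis [-0.052  0.999]
side black 48 [323. 100.] med [0.655 0.285 0.198] lo [0.645 0.277 0.187] hi [0.665 0.303 0.204] axis [0.195 0.981]
side black 100 [275. 137.] med [0.498 0.197 0.118] lo [0.488 0.191 0.093] hi [0.508 0.211 0.139] axis [0.341 0.94 ]
side black 135 [276. 153.] med [0.499 0.217 0.045] lo [0.462 0.209 0.028] hi [0.532 0.224 0.062] axis [-0.998  0.07 ]
side black 14 [248. 264.] med [ 0.422 -0.251  0.029] lo [ 0.418 -0.257  0.021] hi [ 0.428 -0.244  0.039] axis [-0.549  0.836]
side plate 407 [275. 138.] med [0.5   0.24  0.083] lo [0.441 0.191 0.076] hi [0.556 0.308 0.136] axis [0.021 1.   ]
```

View pics/crop1.png

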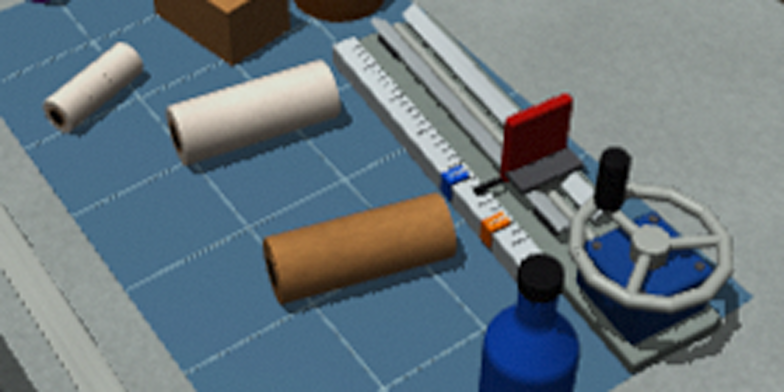

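The crop confirms the large white roll, at (255,110) in the crop. The small one is at (95,85). The pointer tip (480,190) lies between the blue clip (455,180) and the orange clip (495,228). Orange is on the wheel side, so the wheel turns anticlockwise.

```bash
cat >> h.py <<'E'
def to(pos,yaw=None):
    """shift in tool axes (after turn rx deg about tool x) to TCP pos; yaw = heading of tool z axis, tool down"""
    s=get_state(); M=R.from_rotvec(s['eef_rot']).as_matrix(); d=np.array(pos)-s['position']
    print('t',round(s['t'],2),'pos',s['position'].round(4),'zyaw',np.degrees(np.arctan2(M[1,2],M[0,2])).round(2),'x',M[:,0].round(4),'F',s['contact_force'].round(1),'w',round(s['width'],3),'q7',s['qpos'].round(2))
    if yaw is not None:
        y=np.radians(yaw); x=np.array([0,0,-1.]); z=np.array([np.cos(y),np.sin(y),0]); T=np.c_[x,np.cross(z,x),z]
        print('rotvec tool deg',np.degrees(R.from_matrix(M.T@T).as_rotvec()).round(2),'| shift in final axes',(T.T@d).round(4))
    print('shift in present axes',(M.T@d).round(4))
E
python3 - <<'E'
from h import *
to((.499,.15,.26),84); to((.499,.15,.26),-96)
im=imaging.get_image('wrist'); print(im['tool_from_camera'],im['camera_matrix'])
E
```

```text
t 0.1 pos [0.1643 0.6283 0.2267] zyaw 75.34 x [-4.0e-04 -1.6e-03 -1.0e+00] F [ 0.7 -0.4 -0.4] w 1.002 q7 [-1.38  0.63  0.04  1.52 -0.03  1.   -0.02]
rotvec tool deg [-8.66 -0.09 -0.01] | shift in final axes [-0.0333 -0.3829 -0.4407]
shift in present axes [-0.0327 -0.4448 -0.3781]
t 0.1 pos [0.1643 0.6283 0.2267] zyaw 75.34 x [-4.0e-04 -1.6e-03 -1.0e+00] F [ 0.7 -0.4 -0.4] w 1.002 q7 [-1.38  0.63  0.04  1.52 -0.03  1.   -0.02]
rotvec tool deg [ 1.7134e+02 -1.0000e-02  1.4000e-01] | shift in final axes [-0.0333  0.3829  0.4407]
shift in present axes [-0.0327 -0.4448 -0.3781]
[[ 1.08773620e-03  2.69962188e-01 -9.62870310e-01 -1.57756185e-01]
 [-1.31301160e-03  9.62870435e-01  2.69960740e-01  7.88162761e-02]
 [ 9.99998546e-01  9.70613815e-04  1.40181252e-03  7.00064363e-04]
 [ 0.00000000e+00  0.00000000e+00  0.00000000e+00  1.00000000e+00]] [[300.02894281   0.         323.00987778]
 [  0.         300.02894281 199.76684815]
 [  0.           0.           1.        ]]
```

Emit:
{"api": "servo_tool", "payload": {"series": [{"rx":-4.33},{"rx":-4.33},{"x":-0.002,"y":-0.024,"z":-0.0275},{"x":-0.002,"y":-0.024,"z":-0.0275},{"x":-0.002,"y":-0.024,"z":-0.0275},{"x":-0.002,"y":-0.024,"z":-0.0275},{"x":-0.002,"y":-0.024,"z":-0.0275},{"x":-0.002,"y":-0.024,"z":-0.0275},{"x":-0.002,"y":-0.024,"z":-0.0275},{"x":-0.002,"y":-0.024,"z":-0.0275},{"x":-0.002,"y":-0.024,"z":-0.0275},{"x":-0.002,"y":-0.024,"z":-0.0275}]}}

```text
schema error: expected keys rx, ry, rz, x, y, z, hand
```

Emit:
{"api": "servo_tool", "payload": {"series": [{"x":-0.002,"y":-0.024,"z":-0.0275},{"x":-0.002,"y":-0.024,"z":-0.0275},{"x":-0.002,"y":-0.024,"z":-0.0275},{"x":-0.002,"y":-0.024,"z":-0.0275},{"x":-0.002,"y":-0.024,"z":-0.0275},{"x":-0.002,"y":-0.024,"z":-0.0275},{},{},{}]}}

```text
schema error: expected keys rx, ry, rz, x, y, z, hand
```

```bash
python3 - <<'E'
from h import *
to((.499,.206,.12),84)
im=grab('wrist'); np.savez('w1.npz',**im); save(im,'w1.png',None,1.25)
E
```

```text
t 0.15 pos [0.1643 0.6284 0.2268] zyaw 75.34 x [-4.0e-04 -1.4e-03 -1.0e+00] F [-0.  -0.2 -0. ] w 0.998 q7 [-1.38  0.63  0.04  1.52 -0.03  1.   -0.02]
rotvec tool deg [-8.66 -0.08 -0.01] | shift in final axes [ 0.1068 -0.377  -0.3851]
shift in present axes [ 0.1072 -0.4307 -0.3238]
```

View pics/w1.png

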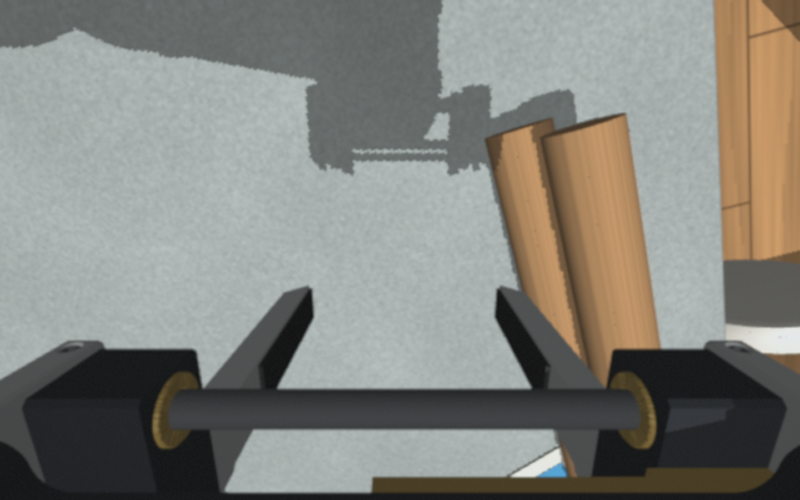

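The rows need all seven keys, so nothing moved. This picture still shows the start pose, with only table and fingers in view. I'll resend.

Emit:
{"api": "servo_tool", "payload": {"series": [{"rx":-4.33,"ry":0,"rz":0,"x":0,"y":0,"z":0,"hand":1},{"rx":-4.33,"ry":0,"rz":0,"x":0,"y":0,"z":0,"hand":1},{"rx":0,"ry":0,"rz":0,"x":-0.002,"y":-0.024,"z":-0.0275,"hand":1},{"rx":0,"ry":0,"rz":0,"x":-0.002,"y":-0.024,"z":-0.0275,"hand":1},{"rx":0,"ry":0,"rz":0,"x":-0.002,"y":-0.024,"z":-0.0275,"hand":1},{"rx":0,"ry":0,"rz":0,"x":-0.002,"y":-0.024,"z":-0.0275,"hand":1},{"rx":0,"ry":0,"rz":0,"x":-0.002,"y":-0.024,"z":-0.0275,"hand":1},{"rx":0,"ry":0,"rz":0,"x":-0.002,"y":-0.024,"z":-0.0275,"hand":1},{"rx":0,"ry":0,"rz":0,"x":-0.002,"y":-0.024,"z":-0.0275,"hand":1},{"rx":0,"ry":0,"rz":0,"x":-0.002,"y":-0.024,"z":-0.0275,"hand":1},{"rx":0,"ry":0,"rz":0,"x":-0.002,"y":-0.024,"z":-0.0275,"hand":1},{"rx":0,"ry":0,"rz":0,"x":-0.002,"y":-0.024,"z":-0.0275,"hand":1}]}}

```text
t: 1.2
position: [0.3751, 0.3287, 0.2476]
eef_rot: [-1.132, 1.257, 1.132]
contact_force: [1.1, 0.2, 0.3]
width: 1.001
```

Emit:
{"api": "servo_tool", "payload": {"series": [{"rx":0,"ry":0,"rz":0,"x":-0.002,"y":-0.024,"z":-0.0275,"hand":1},{"rx":0,"ry":0,"rz":0,"x":-0.002,"y":-0.024,"z":-0.0275,"hand":1},{"rx":0,"ry":0,"rz":0,"x":-0.002,"y":-0.024,"z":-0.0275,"hand":1},{"rx":0,"ry":0,"rz":0,"x":-0.002,"y":-0.024,"z":-0.0275,"hand":1},{"rx":0,"ry":0,"rz":0,"x":-0.002,"y":-0.024,"z":-0.0275,"hand":1},{"rx":0,"ry":0,"rz":0,"x":-0.002,"y":-0.024,"z":-0.0275,"hand":1},{"rx":0,"ry":0,"rz":0,"x":0,"y":0,"z":0,"hand":1},{"rx":0,"ry":0,"rz":0,"x":0,"y":0,"z":0,"hand":1},{"rx":0,"ry":0,"rz":0,"x":0,"y":0,"z":0,"hand":1}]}}

```text
t: 1.95
position: [0.4998, 0.1517, 0.2592]
eef_rot: [-1.131, 1.257, 1.133]
contact_force: [-0.5, 0.7, 1.0]
width: 1.0
```

```bash
python3 - <<'E'
from h import *
to((.499,.206,.12),84)
im=grab('wrist'); np.savez('w1.npz',**im); save(im,'w1b.png',None,1.25)
E
```

```text
t 1.95 pos [0.4998 0.1517 0.2592] zyaw 84.0 x [-1.e-03  6.e-04 -1.e+00] F [-0.5  0.7  1. ] w 1.0 q7 [-0.39  0.41  0.06  1.83 -0.03  0.9   1.15]
rotvec tool deg [ 0.    0.03 -0.06] | shift in final axes [0.1392 0.0065 0.0539]
shift in present axes [0.1393 0.0064 0.0539]
```

View pics/w1b.png

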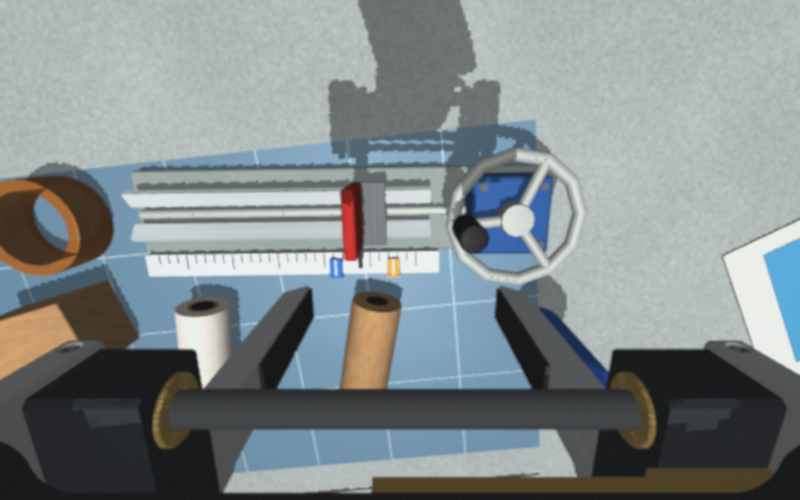

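The wrist view shows the jig clearly. Pointer is at (288,208) raw, orange clip (315,213), blue clip (269,214), knob top (374,184) and wheel hub (414,176). The orange clip is on the wheel side.

```bash
cat > m.py <<'E'
from h import *
from scipy.optimize import least_squares
def meas(im,tag=''):
    P=cloud(im); hsv=cv2.cvtColor(im['color'],cv2.COLOR_RGB2HSV); H,S,V=[hsv[...,i].astype(int) for i in range(3)]
    box=lambda x0,x1,y0,y1,z0,z1:(P[...,0]>x0)&(P[...,0]<x1)&(P[...,1]>y0)&(P[...,1]<y1)&(P[...,2]>z0)&(P[...,2]<z1)
    rim=P[box(.41,.59,.17,.34,.078,.092)&(S<60)]
    f=lambda p:np.hypot(rim[:,0]-p[0],rim[:,1]-p[1])-p[2]
    k=np.hypot(rim[:,0]-.5,rim[:,1]-.255)>.045; rim=rim[k]
    w=least_squares(f,[.5,.255,.06],loss='soft_l1',f_scale=.003).x
    print(tag,'wheel',w.round(4),'z',np.percentile(rim[:,2],[50,95]).round(4))
    m=box(.41,.59,.15,.34,.131,.142); print('knob top med',np.median(P[m],0).round(4),'box mid',((P[m].min(0)+P[m].max(0))/2).round(4),m.sum())
    for n,mm in(('orange',(H>8)&(H<25)&(S>150)&(V>150)),('blue',(H>105)&(H<125)&(S>150))):
        q=mm&box(.51,.585,-.15,.19,.02,.045); vu=np.argwhere(q)
        if len(vu): print(n,len(vu),plane(im,[vu[:,1].mean(),vu[:,0].mean()],.03)[0].round(4),'z',np.median(P[q][:,2]).round(4))
    # rail band: white, z~.024
    q=box(.50,.60,-.16,.19,.018,.030)&(S<60)&(V>150); u=P[q]; ys=u[:,1]
    if q.sum()>100:
        bins=np.arange(-.12,.17,.01); mid=[(np.median(u[(ys>=b)&(ys<b+.01),0]),b+.005) for b in bins if ((ys>=b)&(ys<b+.01)).sum()>15]
        mid=np.array(mid); c=np.polyfit(mid[:,1],mid[:,0],1); print('rail slope dx/dy',c.round(4),'n',len(mid))
    q=(V<60)&box(.525,.575,.03,.19,.024,.04); vu=np.argwhere(q)
    if len(vu): print('pointer',len(vu),plane(im,[vu[:,1].mean(),vu[:,0].mean()],.03)[0].round(4),'z',np.median(P[q][:,2]).round(4))
    q=((H<6)|(H>174))&(S>150)&box(.44,.53,.05,.19,.095,.11)
    if q.sum(): print('stop top',q.sum(),np.median(P[q],0).round(4),'lo',P[q].min(0).round(3),'hi',P[q].max(0).round(3))
if __name__=='__main__':
    meas(dict(np.load('w1.npz')),'wrist'); meas(dict(np.load('scene0.npz')),'scene'); meas(dict(np.load('side0.npz')),'side')
    save(dict(np.load('w1.npz')),'w1c.png',(250,180,350,230),8)
E
python3 m.py
```

```text
wrist wheel [0.496  0.2531 0.0563] z [0.0843 0.0861]
knob top med [0.4958 0.2063 0.1371] box mid [0.4966 0.2071 0.1354] 465
orange 31 [0.5476 0.1352 0.03  ] z 0.0304
blue 57 [0.543  0.0737 0.03  ] z 0.0307
rail slope dx/dy [0.0886 0.5298] n 30
stop top 615 [0.4811 0.1075 0.1022] lo [0.451 0.099 0.095] hi [0.513 0.115 0.105]
scene wheel [0.4987 0.255  0.0566] z [0.0851 0.088 ]
knob top med [0.4985 0.2072 0.1379] box mid [0.4973 0.2061 0.1359] 92
orange 27 [0.5485 0.134  0.03  ] z 0.0309
blue 35 [0.5462 0.0732 0.03  ] z 0.0307
rail slope dx/dy [0.0918 0.5314] n 26
pointer 18 [0.533  0.0979 0.03  ] z 0.0338
stop top 128 [0.4864 0.1072 0.1023] lo [0.452 0.097 0.095] hi [0.514 0.114 0.107]
side wheel [0.4978 0.2502 0.0569] z [0.0833 0.0872]
knob top med [0.4984 0.1999 0.1357] box mid [0.4985 0.2047 0.1354] 32
orange 5 [0.5492 0.1299 0.03  ] z 0.0295
blue 6 [0.5451 0.0681 0.03  ] z 0.0316
rail slope dx/dy [0.1009 0.5329] n 14
pointer 4 [0.5283 0.1062 0.03  ] z 0.0344
stop top 77 [0.4844 0.1005 0.0994] lo [0.454 0.094 0.095] hi [0.515 0.111 0.106]
```

View pics/w1c.png

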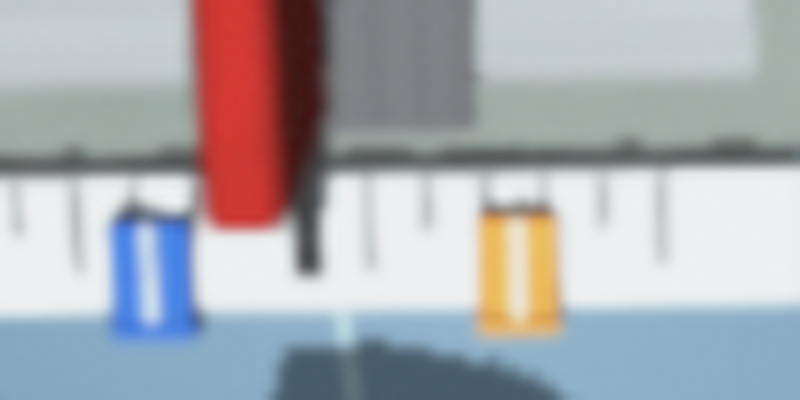

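Pointer tip to orange line is 208 crop px, at about 59 px per 10 mm from the ticks, so 35.0 mm. That is 35/24 = 1.458 turns, or 525° anticlockwise. Next I move over the knob and grip it.

Emit:
{"api": "servo_tool", "payload": {"series": [{"rx":0,"ry":0,"rz":0,"x":0.01,"y":0.0022,"z":0.0134,"hand":1},{"rx":0,"ry":0,"rz":0,"x":0.01,"y":0.0022,"z":0.0134,"hand":1},{"rx":0,"ry":0,"rz":0,"x":0.01,"y":0.0022,"z":0.0134,"hand":1},{"rx":0,"ry":0,"rz":0,"x":0.01,"y":0.0022,"z":0.0134,"hand":1},{"rx":0,"ry":0,"rz":0,"x":0.02,"y":0,"z":0,"hand":1},{"rx":0,"ry":0,"rz":0,"x":0.02,"y":0,"z":0,"hand":1},{"rx":0,"ry":0,"rz":0,"x":0.02,"y":0,"z":0,"hand":1},{"rx":0,"ry":0,"rz":0,"x":0.02,"y":0,"z":0,"hand":1},{"rx":0,"ry":0,"rz":0,"x":0.019,"y":0,"z":0,"hand":1},{"rx":0,"ry":0,"rz":0,"x":0,"y":0,"z":0,"hand":1},{"rx":0,"ry":0,"rz":0,"x":0,"y":0,"z":0,"hand":0.2},{"rx":0,"ry":0,"rz":0,"x":0,"y":0,"z":0,"hand":-1}]}}

```text
t: 3.0
position: [0.4973, 0.2065, 0.1207]
eef_rot: [-1.132, 1.256, 1.133]
contact_force: [-0.1, -1.3, 0.3]
width: 0.891
```

Emit:
{"api": "servo_tool", "payload": {"series": [{"rx":0,"ry":0,"rz":0,"x":0,"y":0,"z":0,"hand":-1},{"rx":0,"ry":0,"rz":0,"x":0,"y":0,"z":0,"hand":-1},{"rx":0,"ry":0,"rz":0,"x":0,"y":0,"z":0,"hand":-1},{"rx":0,"ry":0,"rz":0,"x":0,"y":0,"z":0,"hand":-1},{"rx":0,"ry":0,"rz":0,"x":0,"y":0,"z":0,"hand":-1},{"rx":0,"ry":0,"rz":0,"x":0,"y":0,"z":0,"hand":-1}]}}

```text
t: 3.5
position: [0.4973, 0.2054, 0.1207]
eef_rot: [-1.132, 1.257, 1.132]
contact_force: [0.7, 1.2, 0.3]
width: 0.472
```

```bash
python3 - <<'E'
from h import *
to((.4965,.2058,.12),84)
# circle increments in tool axes, 15 deg steps from the knob angle, anticlockwise
c=np.array([.4968,.2535]); r=.048
z=np.array([np.cos(np.radians(84)),np.sin(np.radians(84))]); y=np.array([-z[1],z[0]])
p=get_state()['position'][:2]; print('angle now',np.degrees(np.arctan2(*(p-c)[::-1])),np.hypot(*(p-c)))
a=np.radians(-90+15*np.arange(0,25)); q=np.c_[np.cos(a),np.sin(a)]*r
for i,d in enumerate(np.diff(q,axis=0)): print(-90+15*i,round(d@y*1e3,1),round(d@z*1e3,1))
E
```

```text
t 3.5 pos [0.4973 0.2054 0.1207] zyaw 83.99 x [ 3.e-04  2.e-04 -1.e+00] F [0.7 1.2 0.3] w 0.472 q7 [-0.47  0.62  0.04  1.93 -0.04  0.59  1.06]
rotvec tool deg [-0.01  0.01  0.02] | shift in final axes [0.0007 0.0009 0.0004]
shift in present axes [0.0007 0.0009 0.0004]
angle now -89.38364125696756 0.048146484104915246
-90 -12.2 2.9
-75 -11.0 6.0
-60 -9.1 8.6
-45 -6.5 10.7
-30 -3.6 12.0
-15 -0.3 12.5
0 2.9 12.2
15 6.0 11.0
30 8.6 9.1
45 10.7 6.5
60 12.0 3.6
75 12.5 0.3
90 12.2 -2.9
105 11.0 -6.0
120 9.1 -8.6
135 6.5 -10.7
150 3.6 -12.0
165 0.3 -12.5
180 -2.9 -12.2
195 -6.0 -11.0
210 -8.6 -9.1
225 -10.7 -6.5
240 -12.0 -3.6
255 -12.5 -0.3
```

Still closing (0.47, where the knob would be 0.26). Finish closing, then the first 90°.

Emit:
{"api": "servo_tool", "payload": {"series": [{"rx":0,"ry":0,"rz":0,"x":0,"y":0,"z":0,"hand":-1},{"rx":0,"ry":0,"rz":0,"x":0,"y":0,"z":0,"hand":-1},{"rx":0,"ry":0,"rz":0,"x":0,"y":0,"z":0,"hand":-1},{"rx":0,"ry":0,"rz":0,"x":0,"y":0,"z":0,"hand":-1},{"rx":0,"ry":0,"rz":0,"x":0,"y":0,"z":0,"hand":-1},{"rx":0,"ry":0,"rz":0,"x":0,"y":0,"z":0,"hand":-1}]}}

```text
t: 4.0
position: [0.4974, 0.2062, 0.1205]
eef_rot: [-1.132, 1.256, 1.132]
contact_force: [0.7, 3.7, -1.0]
width: 0.252
```

Emit:
{"api": "servo_tool", "payload": {"series": [{"rx":0,"ry":0,"rz":0,"x":0,"y":-0.0122,"z":0.0029,"hand":-1},{"rx":0,"ry":0,"rz":0,"x":0,"y":-0.011,"z":0.006,"hand":-1},{"rx":0,"ry":0,"rz":0,"x":0,"y":-0.0091,"z":0.0086,"hand":-1},{"rx":0,"ry":0,"rz":0,"x":0,"y":-0.0065,"z":0.0107,"hand":-1},{"rx":0,"ry":0,"rz":0,"x":0,"y":-0.0036,"z":0.012,"hand":-1},{"rx":0,"ry":0,"rz":0,"x":0,"y":-0.0003,"z":0.0125,"hand":-1},{"rx":0,"ry":0,"rz":0,"x":0,"y":0,"z":0,"hand":-1}]}}

```text
t: 4.58
position: [0.5452, 0.2549, 0.1205]
eef_rot: [-1.133, 1.256, 1.133]
contact_force: [-1.2, 1.7, 3.8]
width: 0.25
```

```bash
python3 - <<'E'
from h import *
to((.4968+.048,.2535,.1207),84)
im=grab('wrist'); save(im,'w2.png',None,1.2)
E
```

```text
t 4.58 pos [0.5452 0.2549 0.1205] zyaw 84.1 x [ 0.e+00  4.e-04 -1.e+00] F [-1.2  1.7  3.8] w 0.25 q7 [-0.51  0.69  0.04  1.76 -0.04  0.7   1.02]
rotvec tool deg [ 0.1   0.02 -0.  ] | shift in final axes [-0.0002  0.0002 -0.0015]
shift in present axes [-0.0002  0.0002 -0.0015]
```

View pics/w2.png

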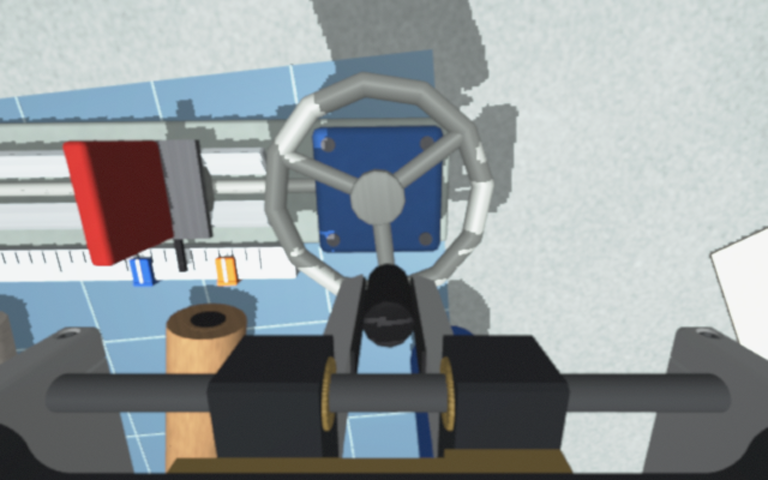

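The knob (388,300) is held at +x, the wheel has turned 90°, and the pointer (181,255) has moved toward the orange clip (227,270). I'll go on another full turn.

Emit:
{"api": "servo_tool", "payload": {"series": [{"rx":0,"ry":0,"rz":0,"x":0,"y":0.0029,"z":0.0115,"hand":-1},{"rx":0,"ry":0,"rz":0,"x":0,"y":0.006,"z":0.011,"hand":-1},{"rx":0,"ry":0,"rz":0,"x":0,"y":0.0086,"z":0.0091,"hand":-1},{"rx":0,"ry":0,"rz":0,"x":0,"y":0.0107,"z":0.0065,"hand":-1},{"rx":0,"ry":0,"rz":0,"x":0,"y":0.012,"z":0.0036,"hand":-1},{"rx":0,"ry":0,"rz":0,"x":0,"y":0.0125,"z":0.0003,"hand":-1},{"rx":0,"ry":0,"rz":0,"x":0,"y":0.0122,"z":-0.0029,"hand":-1},{"rx":0,"ry":0,"rz":0,"x":0,"y":0.011,"z":-0.006,"hand":-1},{"rx":0,"ry":0,"rz":0,"x":0,"y":0.0091,"z":-0.0086,"hand":-1},{"rx":0,"ry":0,"rz":0,"x":0,"y":0.0065,"z":-0.0107,"hand":-1},{"rx":0,"ry":0,"rz":0,"x":0,"y":0.0036,"z":-0.012,"hand":-1},{"rx":0,"ry":0,"rz":0,"x":0,"y":0.0003,"z":-0.0125,"hand":-1}]}}

```text
t: 5.63
position: [0.449, 0.2542, 0.1205]
eef_rot: [-1.132, 1.253, 1.133]
contact_force: [3.8, 4.2, -5.7]
width: 0.247
```

Emit:
{"api": "servo_tool", "payload": {"series": [{"rx":0,"ry":0,"rz":0,"x":0,"y":-0.0029,"z":-0.0122,"hand":-1},{"rx":0,"ry":0,"rz":0,"x":0,"y":-0.006,"z":-0.011,"hand":-1},{"rx":0,"ry":0,"rz":0,"x":0,"y":-0.0086,"z":-0.0091,"hand":-1},{"rx":0,"ry":0,"rz":0,"x":0,"y":-0.0107,"z":-0.0065,"hand":-1},{"rx":0,"ry":0,"rz":0,"x":0,"y":-0.012,"z":-0.0036,"hand":-1},{"rx":0,"ry":0,"rz":0,"x":0,"y":-0.0125,"z":-0.0003,"hand":-1},{"rx":0,"ry":0,"rz":0,"x":0,"y":-0.0122,"z":0.0029,"hand":-1},{"rx":0,"ry":0,"rz":0,"x":0,"y":-0.011,"z":0.006,"hand":-1},{"rx":0,"ry":0,"rz":0,"x":0,"y":-0.0091,"z":0.0086,"hand":-1},{"rx":0,"ry":0,"rz":0,"x":0,"y":-0.0065,"z":0.0107,"hand":-1},{"rx":0,"ry":0,"rz":0,"x":0,"y":-0.0036,"z":0.012,"hand":-1},{"rx":0,"ry":0,"rz":0,"x":0,"y":-0.0003,"z":0.0125,"hand":-1}]}}

```text
t: 6.63
position: [0.5449, 0.2487, 0.1205]
eef_rot: [-1.132, 1.264, 1.129]
contact_force: [-2.3, -5.2, 4.7]
width: 0.249
```

```bash
cat > gap.py <<'E'
from h import *
def gap(im):
    """pointer-to-orange and to-blue distance along the jig y, from rays onto z=.03"""
    hsv=cv2.cvtColor(im['color'],cv2.COLOR_RGB2HSV); H,S,V=[hsv[...,i].astype(int) for i in range(3)]
    v,u=np.mgrid[:400,:640]; G=plane(im,np.c_[u.ravel(),v.ravel()],.03).reshape(400,640,3)
    s=np.array([.1,.995]); Y=G[...,:2]@s; X=G[...,:2]@np.array([.995,-.1])
    o=np.array([.547,.1352]); X0=o@np.array([.995,-.1])
    near=(abs(X-X0)<.02)&(Y>.0)&(Y<.19)
    r={}
    for n,m in(('orange',(H>8)&(H<25)&(S>150)&(V>130)),('blue',(H>105)&(H<125)&(S>170)&(V>110))):
        q=m&near; n_,l,st,c=cv2.connectedComponentsWithStats(q.astype(np.uint8))
        if n_>1:
            i=1+np.argmax(st[1:,4]); q=l==i; r[n]=((Y[q].min()+Y[q].max())/2,q.sum())
    q=(V<75)&(abs(X-(X0-.006))<.004)&(Y>.05)&(Y<.19)
    r['dark cols']=(np.median(Y[q]),q.sum(),Y[q].min(),Y[q].max()) if q.any() else None
    print(r); return r
E
python3 - <<'E'
from h import *; from gap import gap
to((.4968+.048,.2535,.1207),84)
im=grab('wrist'); np.savez('w3.npz',**im); gap(im); gap(dict(np.load('w1.npz')))
save(im,'w3.png',(40,170,290,250),3.2)
E
```

```text
t 6.63 pos [0.5449 0.2487 0.1205] zyaw 83.83 x [-0.0031 -0.0048 -1.    ] F [-2.3 -5.2  4.7] w 0.249 q7 [-0.5   0.69  0.04  1.76 -0.04  0.7   1.02]
rotvec tool deg [-0.17 -0.29 -0.15] | shift in final axes [-0.0002  0.0006  0.0048]
shift in present axes [-0.0002  0.0006  0.0048]
{'orange': (np.float64(0.1860877711536375), np.int64(36)), 'blue': (np.float64(0.13223840343324977), np.int64(91)), 'dark cols': (np.float64(0.1832437518565501), np.int64(33), np.float64(0.18172646721968466), np.float64(0.1854760688536711))}
{'orange': (np.float64(0.18515990419128825), np.int64(14)), 'blue': (np.float64(0.13135772723480527), np.int64(22)), 'dark cols': (np.float64(0.15374277005509315), np.int64(1), np.float64(0.15374277005509315), np.float64(0.15374277005509315))}
```

View pics/w3.png

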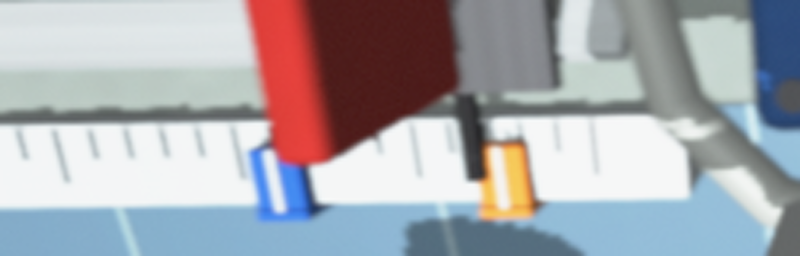

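Pointer tip at raw (188,226), orange line at (195.5,226), so about 6 mm is left by image and 5.4 mm by angle. I'll turn about 80° more.

Emit:
{"api": "servo_tool", "payload": {"series": [{"rx":0,"ry":0,"rz":0,"x":0,"y":0.0029,"z":0.0122,"hand":-1},{"rx":0,"ry":0,"rz":0,"x":0,"y":0.006,"z":0.011,"hand":-1},{"rx":0,"ry":0,"rz":0,"x":0,"y":0.0086,"z":0.0091,"hand":-1},{"rx":0,"ry":0,"rz":0,"x":0,"y":0.0107,"z":0.0065,"hand":-1},{"rx":0,"ry":0,"rz":0,"x":0,"y":0.012,"z":0.0036,"hand":-1},{"rx":0,"ry":0,"rz":0,"x":0,"y":0.003,"z":0.0003,"hand":-1},{"rx":0,"ry":0,"rz":0,"x":0,"y":0,"z":0,"hand":-1},{"rx":0,"ry":0,"rz":0,"x":0,"y":0,"z":0,"hand":-1},{"rx":0,"ry":0,"rz":0,"x":0,"y":0,"z":0,"hand":-1},{"rx":0,"ry":0,"rz":0,"x":0,"y":0,"z":0,"hand":-1}]}}

```text
t: 7.52
position: [0.5066, 0.3012, 0.1206]
eef_rot: [-1.13, 1.255, 1.133]
contact_force: [0.3, 5.7, -0.4]
width: 0.25
```

```bash
python3 - <<'E'
from h import *
to((.4968,.2535,.1207),84)
im=grab('wrist'); np.savez('w4.npz',**im)
a=dict(np.load('w3.npz')); g=plane(a,[[188.1,225.6],[195.5,225.6]],.03); print('previous gap mm',(g[1]-g[0])[:2]*1e3)
save(im,'w4.png',(20,170,270,250),3.2)
E
```

```text
t 7.52 pos [0.5066 0.3012 0.1206] zyaw 84.02 x [ 2.0e-04  2.8e-03 -1.0e+00] F [ 0.3  5.7 -0.4] w 0.25 q7 [-0.61  0.68  0.05  1.79 -0.05  0.67  0.93]
rotvec tool deg [ 0.02  0.16 -0.01] | shift in final axes [-0.0001  0.0048 -0.0484]
shift in present axes [-0.0003  0.0048 -0.0484]
previous gap mm [0.69806379 6.51588362]
```

View pics/w4.png

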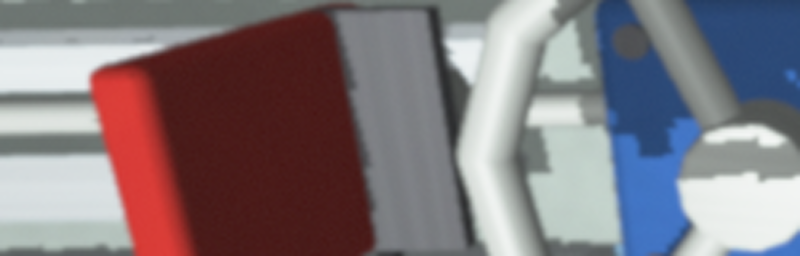

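The crop missed the rail (it moved down in the image). I'll measure the gap numerically rather than spend another view.

```bash
python3 - <<'E'
from h import *
for f in('w1','w3','w4'):
    im=dict(np.load(f+'.npz')); hsv=cv2.cvtColor(im['color'],cv2.COLOR_RGB2HSV); H,S,V=[hsv[...,i].astype(int) for i in range(3)]
    # rectify rail plane z=.03 into jig-aligned grid 0.25 mm: cols along jig y, rows along jig x
    o=np.array([.5475,.1355]); ey=np.array([.1,.995]); ex=np.array([.995,-.1])
    ys=np.arange(-.05,.03,.00025); xs=np.arange(-.022,.015,.00025)
    W=o+ys[None,:,None]*ey+xs[:,None,None]*ex; W=np.dstack([W,np.full(W.shape[:2],.03)])
    E=im['extrinsics']; c=(W-E[:3,3])@E[:3,:3]; K=im['camera_matrix']
    u=(K[0,0]*c[...,0]/-c[...,2]+K[0,2]).astype(np.float32); v=(K[1,1]*c[...,1]/c[...,2]+K[1,2]).astype(np.float32)
    r=cv2.remap(im['color'],u,v,cv2.INTER_CUBIC); cv2.imwrite(f'pics/r_{f}.png',cv2.resize(r[:,:,::-1],None,fx=2,fy=2))
    h=cv2.cvtColor(r,cv2.COLOR_RGB2HSV).astype(int); m=(h[...,0]>8)&(h[...,0]<25)&(h[...,1]>120)&(h[...,2]>130)
    cols=np.where(m.sum(0)>8)[0]; rows=np.where(m.sum(1)>8)[0]
    print(f,'orange y',(ys[cols[[0,-1]]]*1e3).round(1),'x',(xs[rows[[0,-1]]]*1e3).round(1),'px uv',u[88,200],v[88,200])
    for x0 in(-13,-9,-5,-1):
        row=r[(xs*1e3>x0-1)&(xs*1e3<x0+1)].mean((0,2)); d=np.where(row<90)[0]
        print('  x',x0,'dark y',[(round(ys[s[0]]*1e3,1),round(ys[s[-1]]*1e3,1)) for s in np.split(d,np.where(np.diff(d)>1)[0]+1) if len(s)>5])
a=[cv2.imread(f'pics/r_{f}.png') for f in('w1','w3','w4')]; cv2.imwrite('pics/rect.png',np.vstack(a))
E
```

```text
w1 orange y [-6.2  5.5] x [-10.2   9.8] px uv 314.66132 213.69922
  x -13 dark y [(np.float64(-41.7), np.float64(-34.5))]
  x -9 dark y [(np.float64(-37.0), np.float64(-35.2))]
  x -5 dark y [(np.float64(-36.7), np.float64(-35.2))]
  x -1 dark y []
w3 orange y [-5.7  8.3] x [-11.   10.8] px uv 196.10382 226.03305
  x -13 dark y [(np.float64(-46.8), np.float64(-34.7)), (np.float64(-8.5), np.float64(-3.0))]
  x -9 dark y [(np.float64(-46.8), np.float64(-42.2)), (np.float64(-8.2), np.float64(-3.7))]
  x -5 dark y [(np.float64(-8.2), np.float64(-4.2))]
  x -1 dark y [(np.float64(-7.7), np.float64(-4.7))]
w4 orange y [-7.7  7.3] x [-11.5  11. ] px uv 147.79294 270.35077
  x -13 dark y [(np.float64(-50.0), np.float64(-22.5)), (np.float64(-4.7), np.float64(1.0))]
  x -9 dark y [(np.float64(-50.0), np.float64(-29.2)), (np.float64(-5.2), np.float64(1.0))]
  x -5 dark y [(np.float64(-50.0), np.float64(-35.2)), (np.float64(-5.2), np.float64(1.0))]
  x -1 dark y [(np.float64(-50.0), np.float64(-41.2)), (np.float64(-5.0), np.float64(0.5))]
```

View pics/rect.png

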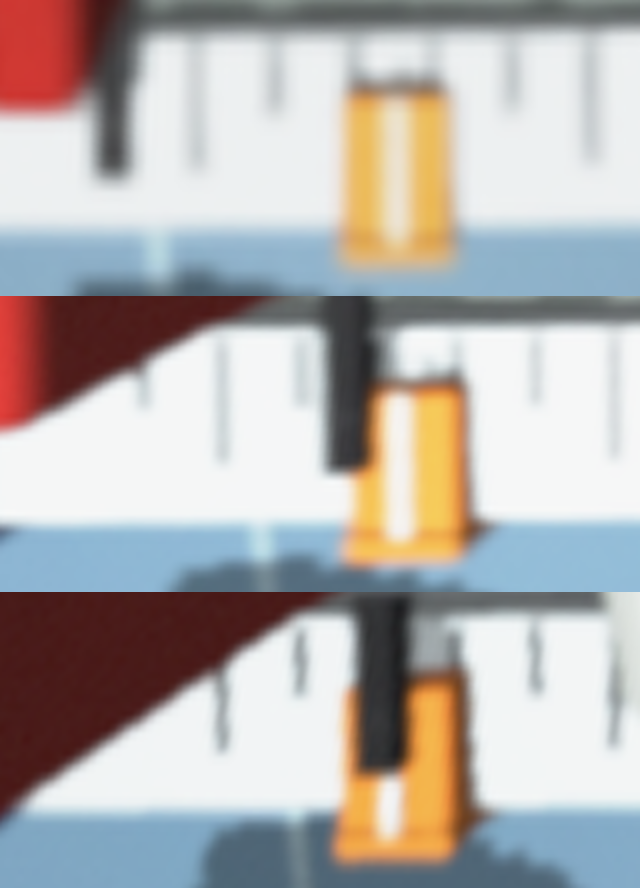

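Rectified at 8 px/mm, the pointer is at col 382 and the white line at col 392, so about 1.1 mm short. I'll turn 15° more (1 mm), hold, open and lift.

Emit:
{"api": "servo_tool", "payload": {"series": [{"rx":0,"ry":0,"rz":0,"x":0,"y":0.0063,"z":0,"hand":-1},{"rx":0,"ry":0,"rz":0,"x":0,"y":0.0062,"z":-0.0006,"hand":-1},{"rx":0,"ry":0,"rz":0,"x":0,"y":0,"z":0,"hand":-1},{"rx":0,"ry":0,"rz":0,"x":0,"y":0,"z":0,"hand":-1},{"rx":0,"ry":0,"rz":0,"x":0,"y":0,"z":0,"hand":-1},{"rx":0,"ry":0,"rz":0,"x":0,"y":0,"z":0,"hand":-1},{"rx":0,"ry":0,"rz":0,"x":0,"y":0,"z":0,"hand":0.2},{"rx":0,"ry":0,"rz":0,"x":0,"y":0,"z":0,"hand":0.2},{"rx":0,"ry":0,"rz":0,"x":0,"y":0,"z":0,"hand":0.2},{"rx":0,"ry":0,"rz":0,"x":0,"y":0,"z":0,"hand":0.2},{"rx":0,"ry":0,"rz":0,"x":0,"y":0,"z":0,"hand":0.2},{"rx":0,"ry":0,"rz":0,"x":0,"y":0,"z":0,"hand":0.2}]}}

```text
t: 8.57
position: [0.4942, 0.2998, 0.1204]
eef_rot: [-1.132, 1.258, 1.131]
contact_force: [-1.5, 0.1, 0.8]
width: 0.595
```

Emit:
{"api": "servo_tool", "payload": {"series": [{"rx":0,"ry":0,"rz":0,"x":-0.03,"y":0,"z":0,"hand":0.2},{"rx":0,"ry":0,"rz":0,"x":-0.03,"y":0,"z":0,"hand":0.2},{"rx":0,"ry":0,"rz":0,"x":-0.03,"y":0,"z":0,"hand":1},{"rx":0,"ry":0,"rz":0,"x":-0.03,"y":0,"z":0,"hand":1},{"rx":0,"ry":0,"rz":0,"x":-0.03,"y":0,"z":0,"hand":1},{"rx":0,"ry":0,"rz":0,"x":0,"y":0,"z":0,"hand":1}]}}

```text
t: 9.07
position: [0.497, 0.3018, 0.2765]
eef_rot: [-1.131, 1.246, 1.128]
contact_force: [0.6, 0.7, -0.5]
width: 0.846
```

```bash
python3 - <<'E'
from h import *
to((.55,.0,.27),79.5)
for n,f in(('scene','scene1'),('side','side1')):
    im=grab(n); np.savez(f+'.npz',**im)
    P=cloud(im); hsv=cv2.cvtColor(im['color'],cv2.COLOR_RGB2HSV); H,S,V=[hsv[...,i].astype(int) for i in range(3)]
    for nm,m in(('white',(S<45)&(P[...,2]>.035)&(P[...,2]<.07)&(P[...,0]>.56)&(P[...,0]<.78)&(P[...,1]>-.18)&(P[...,1]<-.02)),):
        Q=P[m]; t=Q[Q[:,2]>.0535]
        e=t[:,:2]-t[:,:2].mean(0); w,v=np.linalg.eigh(e.T@e); a=v[:,1]; pr=Q[:,:2]@a
        # circle fit across the axis with r=28 mm
        n2=np.array([-a[1],a[0]]); s=Q[:,:2]@n2
        from scipy.optimize import least_squares
        f2=least_squares(lambda p:np.hypot(s-p[0],Q[:,2]-p[1])-.028,[np.median(t[:,:2]@n2),.028],loss='soft_l1',f_scale=.001).x
        mid=a*(pr.min()+pr.max())/2+n2*f2[0]
        print(n,nm,m.sum(),'axis deg',np.degrees(np.arctan2(a[1],a[0])),'len',np.ptp(pr),'mid',mid,'axis z',f2[1],'top',np.percentile(Q[:,2],98))
E
```

```text
t 9.07 pos [0.497  0.3018 0.2765] zyaw 83.98 x [ 0.0089  0.0058 -0.9999] F [ 0.6  0.7 -0.5] w 0.846 q7 [-0.64  0.47  0.07  1.66 -0.04  1.    0.91]
rotvec tool deg [4.48 0.41 0.46] | shift in final axes [ 0.0065 -0.1071 -0.2871]
shift in present axes [ 0.0052 -0.0843 -0.2947]
scene white 1002 axis deg 170.09878989443524 len 0.15068230606164623 mid [ 0.64363139 -0.09709051] axis z 0.029312888704392488 top 0.05941512726944336
side white 800 axis deg 169.39586022638971 len 0.15001933683202628 mid [ 0.64578494 -0.09580409] axis z 0.027808267363634388 top 0.05831525321120022
```

Emit:
{"api": "servo_tool", "payload": {"series": [{"rx":4.25,"ry":0,"rz":0,"x":0,"y":0,"z":0,"hand":1},{"rx":0,"ry":0,"rz":0,"x":0,"y":-0.0074,"z":-0.0377,"hand":1},{"rx":0,"ry":0,"rz":0,"x":0,"y":-0.0074,"z":-0.0377,"hand":1},{"rx":0,"ry":0,"rz":0,"x":0,"y":-0.0074,"z":-0.0377,"hand":1},{"rx":0,"ry":0,"rz":0,"x":0,"y":-0.0074,"z":-0.0377,"hand":1},{"rx":0,"ry":0,"rz":0,"x":0,"y":-0.0074,"z":-0.0377,"hand":1},{"rx":0,"ry":0,"rz":0,"x":0,"y":0,"z":0,"hand":1},{"rx":0,"ry":0,"rz":0,"x":0,"y":0,"z":0,"hand":1}]}}

```text
t: 9.83
position: [0.4962, 0.1054, 0.2693]
eef_rot: [-1.072, 1.294, 1.073]
contact_force: [0.2, 0.5, 0.6]
width: 1.0
```

```bash
python3 - <<'E'
from h import *; from m import meas
to((.645,-.0965,.12),79.75)
im=grab('wrist'); np.savez('w5.npz',**im); meas(im,'w5')
hsv=cv2.cvtColor(im['color'],cv2.COLOR_RGB2HSV)
o=np.array([.5475,.1355]); ey=np.array([.1,.995]); ex=np.array([.995,-.1])
ys=np.arange(-.05,.03,.00025); xs=np.arange(-.022,.015,.00025)
W=o+ys[None,:,None]*ey+xs[:,None,None]*ex; W=np.dstack([W,np.full(W.shape[:2],.03)])
E=im['extrinsics']; c=(W-E[:3,3])@E[:3,:3]; K=im['camera_matrix']
u=(K[0,0]*c[...,0]/-c[...,2]+K[0,2]).astype(np.float32); v=(K[1,1]*c[...,1]/c[...,2]+K[1,2]).astype(np.float32)
r=cv2.remap(im['color'],u,v,cv2.INTER_CUBIC)
h=cv2.cvtColor(r,cv2.COLOR_RGB2HSV).astype(int); m=(h[...,0]>8)&(h[...,0]<25)&(h[...,1]>120)&(h[...,2]>130)
for x0 in(-13,-9,-6,-4,-2,0,2,4,6,8):
    k=(xs*1e3>x0-1)&(xs*1e3<x0+1); row=r[k].mean((0,2)); d=np.where((row<110)&(abs(ys)<.012))[0]; oc=np.where(m[k].mean(0)>.5)[0]
    print(x0,'dark',(ys[d[[0,-1]]]*1e3).round(1) if len(d) else None,'orange',(ys[oc[[0,-1]]]*1e3).round(1) if len(oc) else None)
# V rails across the bed: bright strips, sections across jig x at given y using depth
P=cloud(im); y=P[...,1]; 
for y0 in(-.08,-.04,0.,.04,.08):
    q=(abs(y-y0)<.006)&(P[...,0]>.42)&(P[...,0]<.52)&(P[...,2]>.03)&(P[...,2]<.045); X=P[q][:,0]; print(y0,'rail x range',X.min().round(4),X.max().round(4),'mid',((X.min()+X.max())/2).round(4),'z',P[q][:,2].max().round(4))
p=P[(hsv[...,1]>150)&((hsv[...,0]<6)|(hsv[...,0]>174))&(P[...,2]>.05)&(P[...,2]<.11)&(P[...,0]>.43)&(P[...,0]<.54)&(y>.08)&(y<.18)]
print('red pts',len(p)); 
for x0 in(.46,.48,.5): 
    k=abs(p[:,0]-x0)<.005; print(x0,'y range',np.percentile(p[k,1],[2,50,98]).round(4))
E
```

```text
t 9.83 pos [0.4962 0.1054 0.2693] zyaw 79.44 x [-0.0026 -0.0013 -1.    ] F [0.2 0.5 0.6] w 1.0 q7 [-0.35  0.38  0.12  1.85 -0.05  0.92  1.18]
rotvec tool deg [-0.31 -0.1  -0.13] | shift in final axes [ 0.1493 -0.1823 -0.1722]
shift in present axes [ 0.1492 -0.1836 -0.171 ]
w5 wheel [0.496  0.2536 0.0561] z [0.0842 0.086 ]
knob top med [0.493  0.3007 0.1368] box mid [0.4935 0.3024 0.1353] 522
orange 25 [0.5464 0.1338 0.03  ] z 0.0306
blue 40 [0.543  0.0742 0.03  ] z 0.0307
rail slope dx/dy [0.0899 0.5297] n 30
stop top 556 [0.4839 0.1415 0.1022] lo [0.455 0.134 0.095] hi [0.517 0.149 0.104]
-13 dark [-0.5 11.8] orange None
-9 dark [-1.5  3. ] orange [-5.7 -1.2]
-6 dark [-0.7  2.5] orange [-5.7  5. ]
-4 dark [-0.7  2.8] orange [-5.7  5. ]
-2 dark [-0.2  2.8] orange [-5.7  5. ]
0 dark None orange [-5.7  5. ]
2 dark None orange [-5.7  5. ]
4 dark None orange [-5.7  5. ]
6 dark None orange [-6.   5.5]
8 dark None orange [-6.2  5.5]
-0.08 rail x range 0.439 0.4925 mid 0.4658 z 0.0414
-0.04 rail x range 0.4429 0.4965 mid 0.4697 z 0.0421
0.0 rail x range 0.4468 0.5001 mid 0.4734 z 0.0414
0.04 rail x range 0.4504 0.5035 mid 0.477 z 0.0413
0.08 rail x range 0.4544 0.5075 mid 0.4809 z 0.0416
red pts 628
0.46 y range [0.1383 0.1427 0.1489]
0.48 y range [0.1365 0.1413 0.1473]
0.5 y range [0.1347 0.1396 0.1457]
```

Pointer is about +1.2 mm past the clip's middle by image (rays near vertical) and by knob angle, inside the 3 mm limit. Step 1 holds. Next is the roll at (0.645,-0.0965), axis at -10.25°.

Emit:
{"api": "servo_tool", "payload": {"series": [{"rx":-0.3,"ry":-0.1,"rz":-0.1,"x":0.008,"y":-0.026,"z":-0.0246,"hand":1},{"rx":0,"ry":0,"rz":0,"x":0.015,"y":-0.026,"z":-0.0246,"hand":1},{"rx":0,"ry":0,"rz":0,"x":0.015,"y":-0.026,"z":-0.0246,"hand":1},{"rx":0,"ry":0,"rz":0,"x":0.015,"y":-0.026,"z":-0.0246,"hand":1},{"rx":0,"ry":0,"rz":0,"x":0.015,"y":-0.026,"z":-0.0246,"hand":1},{"rx":0,"ry":0,"rz":0,"x":0.015,"y":-0.026,"z":-0.0246,"hand":1},{"rx":0,"ry":0,"rz":0,"x":0.015,"y":-0.026,"z":-0.0246,"hand":1},{"rx":0,"ry":0,"rz":0,"x":0.02,"y":0,"z":0,"hand":1},{"rx":0,"ry":0,"rz":0,"x":0,"y":0,"z":0,"hand":1},{"rx":0,"ry":0,"rz":0,"x":0,"y":0,"z":0,"hand":1},{"rx":0,"ry":0,"rz":0,"x":0,"y":0,"z":0,"hand":1}]}}

```text
t: 10.8
position: [0.6467, -0.0897, 0.1527]
eef_rot: [-1.081, 1.281, 1.084]
contact_force: [0.1, 0.4, 0.2]
width: 1.0
```

```bash
python3 - <<'E'
from h import *
to((.645,-.0965,.034),79.75)
im=grab('wrist'); np.savez('w6.npz',**im)
P=cloud(im); hsv=cv2.cvtColor(im['color'],cv2.COLOR_RGB2HSV)
m=(hsv[...,1]<60)&(hsv[...,2]>110)&(P[...,2]>.03)&(P[...,2]<.065)&(abs(P[...,0]-.645)<.11)&(abs(P[...,1]+.0965)<.06)
Q=P[m]; a=np.array([np.cos(np.radians(-10.25)),np.sin(np.radians(-10.25))]); n=np.array([-a[1],a[0]])
pr=Q[:,:2]@a; s=Q[:,:2]@n; print(m.sum(),'along',pr.min(),pr.max(),'est mid',np.array([.645,-.0965])@a,'across',np.percentile(s,[1,50,99]),'est',np.array([.645,-.0965])@n,'top z',np.percentile(Q[:,2],95))
top=Q[Q[:,2]>np.percentile(Q[:,2],95)-.003]; e=top[:,:2]-top[:,:2].mean(0); print('ridge mid across',np.median(top[:,:2]@n))
E
```

```text
t 10.8 pos [ 0.6467 -0.0897  0.1527] zyaw 80.25 x [ 0.0016  0.0033 -1.    ] F [0.1 0.4 0.2] w 1.0 q7 [ 0.03  0.72  0.11  1.58 -0.1   0.85  1.58]
rotvec tool deg [0.5  0.2  0.06] | shift in final axes [ 0.1187  0.0004 -0.007 ]
shift in present axes [ 0.1186  0.0006 -0.0074]
9197 along 0.5755980547545955 0.726078244765721 est mid 0.6518778021200834 across [-0.00554534  0.02136975  0.04821102] est 0.019813659507760872 top z 0.05667029734683669
ridge mid across 0.021294086997516302
```

Emit:
{"api": "servo_tool", "payload": {"series": [{"rx":0.5,"ry":0.2,"rz":0,"x":0,"y":0.0014,"z":-0.0055,"hand":1},{"rx":0,"ry":0,"rz":0,"x":0.025,"y":0,"z":0,"hand":1},{"rx":0,"ry":0,"rz":0,"x":0.025,"y":0,"z":0,"hand":1},{"rx":0,"ry":0,"rz":0,"x":0.025,"y":0,"z":0,"hand":1},{"rx":0,"ry":0,"rz":0,"x":0.025,"y":0,"z":0,"hand":1},{"rx":0,"ry":0,"rz":0,"x":0.012,"y":0,"z":0,"hand":1},{"rx":0,"ry":0,"rz":0,"x":0.006,"y":0,"z":0,"hand":1},{"rx":0,"ry":0,"rz":0,"x":0,"y":0,"z":0,"hand":1},{"rx":0,"ry":0,"rz":0,"x":0,"y":0,"z":0,"hand":1},{"rx":0,"ry":0,"rz":0,"x":0,"y":0,"z":0,"hand":0.3},{"rx":0,"ry":0,"rz":0,"x":0,"y":0,"z":0,"hand":-1},{"rx":0,"ry":0,"rz":0,"x":0,"y":0,"z":0,"hand":-1}]}}

```text
t: 11.85
position: [0.6452, -0.0983, 0.0357]
eef_rot: [-1.077, 1.289, 1.07]
contact_force: [0.5, 0.4, -0.3]
width: 0.821
```

Emit:
{"api": "servo_tool", "payload": {"series": [{"rx":0,"ry":0,"rz":0,"x":0,"y":0,"z":0,"hand":-1},{"rx":0,"ry":0,"rz":0,"x":0,"y":0,"z":0,"hand":-1},{"rx":0,"ry":0,"rz":0,"x":0,"y":0,"z":0,"hand":-1},{"rx":0,"ry":0,"rz":0,"x":0,"y":0,"z":0,"hand":-1},{"rx":0,"ry":0,"rz":0,"x":0,"y":0,"z":0,"hand":-1},{"rx":0,"ry":0,"rz":0,"x":0,"y":0,"z":0,"hand":-1}]}}

```text
t: 12.35
position: [0.6446, -0.0979, 0.0346]
eef_rot: [-1.076, 1.29, 1.072]
contact_force: [-0.1, 0.8, 1.8]
width: 0.59
```

```bash
python3 -c "
from h import *
to((.645,-.0965,.034),79.75)"
```

```text
t 12.35 pos [ 0.6446 -0.0979  0.0346] zyaw 79.56 x [ 0.0017 -0.0016 -1.    ] F [-0.1  0.8  1.8] w 0.59 q7 [ 0.05  0.87  0.09  1.65 -0.11  0.63  1.59]
rotvec tool deg [-0.19 -0.08  0.11] | shift in final axes [ 0.0006 -0.0002  0.0014]
shift in present axes [ 0.0006 -0.0002  0.0014]
```

Gripped (55 mm opening, expected 56). Lift and turn 85°.

Emit:
{"api": "servo_tool", "payload": {"series": [{"rx":0,"ry":0,"rz":0,"x":-0.01,"y":0,"z":0,"hand":-1},{"rx":0,"ry":0,"rz":0,"x":-0.02,"y":0,"z":0,"hand":-1},{"rx":0,"ry":0,"rz":0,"x":-0.03,"y":0,"z":0,"hand":-1},{"rx":0,"ry":0,"rz":0,"x":-0.03,"y":0,"z":0,"hand":-1},{"rx":0,"ry":0,"rz":0,"x":-0.03,"y":0,"z":0,"hand":-1},{"rx":0,"ry":0,"rz":0,"x":-0.02,"y":0,"z":0,"hand":-1},{"rx":3,"ry":0,"rz":0,"x":0,"y":0,"z":0,"hand":-1},{"rx":6,"ry":0,"rz":0,"x":0,"y":0,"z":0,"hand":-1},{"rx":7,"ry":0,"rz":0,"x":0,"y":0,"z":0,"hand":-1},{"rx":7,"ry":0,"rz":0,"x":0,"y":0,"z":0,"hand":-1},{"rx":7,"ry":0,"rz":0,"x":0,"y":0,"z":0,"hand":-1},{"rx":7,"ry":0,"rz":0,"x":0,"y":0,"z":0,"hand":-1}]}}

```text
t: 13.35
position: [0.6433, -0.098, 0.1742]
eef_rot: [-0.577, 1.494, 0.575]
contact_force: [0.2, -0.1, -4.2]
width: 0.591
```

Emit:
{"api": "servo_tool", "payload": {"series": [{"rx":7,"ry":0,"rz":0,"x":0,"y":0,"z":0,"hand":-1},{"rx":7,"ry":0,"rz":0,"x":0,"y":0,"z":0,"hand":-1},{"rx":7,"ry":0,"rz":0,"x":0,"y":0,"z":0,"hand":-1},{"rx":7,"ry":0,"rz":0,"x":0,"y":0,"z":0,"hand":-1},{"rx":7,"ry":0,"rz":0,"x":0,"y":0,"z":0,"hand":-1},{"rx":7,"ry":0,"rz":0,"x":0,"y":0,"z":0,"hand":-1},{"rx":6,"ry":0,"rz":0,"x":0,"y":0,"z":0,"hand":-1},{"rx":0,"ry":0,"rz":0,"x":0,"y":0,"z":0,"hand":-1},{"rx":0,"ry":0,"rz":0,"x":0,"y":0,"z":0,"hand":-1}]}}

```text
t: 14.1
position: [0.6436, -0.0976, 0.1741]
eef_rot: [0.071, 1.57, -0.074]
contact_force: [0.6, 0.6, -4.0]
width: 0.589
```

```bash
python3 -c "
from h import *
to((.4785,.054,.155),-5.4)"
```

```text
t 14.1 pos [ 0.6436 -0.0976  0.1741] zyaw -5.27 x [-1.e-04 -2.e-03 -1.e+00] F [ 0.6  0.6 -4. ] w 0.589 q7 [-0.19  0.74  0.53  1.58 -0.44  0.94  0.39]
rotvec tool deg [0.13 0.   0.12] | shift in final axes [ 0.0191  0.1354 -0.1786]
shift in present axes [ 0.0188  0.1359 -0.1783]
```

Emit:
{"api": "servo_tool", "payload": {"series": [{"rx":0.1,"ry":0,"rz":0.1,"x":0,"y":0.01,"z":-0.0135,"hand":-1},{"rx":0,"ry":0,"rz":0,"x":0.002,"y":0.0193,"z":-0.0255,"hand":-1},{"rx":0,"ry":0,"rz":0,"x":0.002,"y":0.0193,"z":-0.0255,"hand":-1},{"rx":0,"ry":0,"rz":0,"x":0.003,"y":0.0193,"z":-0.0255,"hand":-1},{"rx":0,"ry":0,"rz":0,"x":0.003,"y":0.0193,"z":-0.0255,"hand":-1},{"rx":0,"ry":0,"rz":0,"x":0.003,"y":0.0193,"z":-0.0255,"hand":-1},{"rx":0,"ry":0,"rz":0,"x":0.003,"y":0.0193,"z":-0.0255,"hand":-1},{"rx":0,"ry":0,"rz":0,"x":0.003,"y":0.0096,"z":-0.0121,"hand":-1},{"rx":0,"ry":0,"rz":0,"x":0,"y":0,"z":0,"hand":-1},{"rx":0,"ry":0,"rz":0,"x":0,"y":0,"z":0,"hand":-1},{"rx":0,"ry":0,"rz":0,"x":0,"y":0,"z":0,"hand":-1}]}}

```text
t: 15.02
position: [0.4808, 0.0535, 0.1557]
eef_rot: [0.075, 1.566, -0.075]
contact_force: [0.3, -0.2, -2.6]
width: 0.589
```

```bash
cat > rollpos.py <<'E'
from h import *
from scipy.optimize import least_squares
def roll(n,zc):
    im=grab(n); np.savez('last_'+n+'.npz',**im); P=cloud(im); hsv=cv2.cvtColor(im['color'],cv2.COLOR_RGB2HSV); H,S,V=[hsv[...,i].astype(int) for i in range(3)]
    q=(P[...,2]>zc)&(P[...,2]<zc+.04)&(S<45)&(V>120)&(abs(P[...,0]-.478)<.045)&(P[...,1]>-.06)&(P[...,1]<.16); Q=P[q]
    ey=np.array([.0936,.9956]); ex=np.array([.9956,-.0936])
    s=Q[:,:2]@ey; x=Q[:,:2]@ex; f=least_squares(lambda p:np.hypot(x-p[0]-p[2]*(s-s.mean()),Q[:,2]-p[1])-.028,[.47,zc,0],loss='soft_l1',f_scale=.001).x
    print(n,q.sum(),'along jig y',np.percentile(s,[.5,99.5]).round(4),'axis x',f[0].round(4),'(bed',np.round(.4733*.9956,4),') z',f[1].round(4),'tilt rad',f[2].round(4))
    r=P[((H<6)|(H>174))&(S>150)&(P[...,2]>.06)&(P[...,2]<.11)&(abs(P[...,0]-.485)<.045)&(P[...,1]>.08)&(P[...,1]<.18)]
    print('   stop along jig y',np.percentile(r[:,:2]@ey,[2,50,98]).round(4),len(r))
E
python3 -c "
from h import *; from rollpos import roll
to((.4789,.0589,.064),-5.4)
z=get_state()['position'][2]-.006
roll('scene',z);roll('side',z)"
```

```text
t 15.02 pos [0.4808 0.0535 0.1557] zyaw -5.49 x [ 3.7e-03 -5.0e-04 -1.0e+00] F [ 0.3 -0.2 -2.6] w 0.589 q7 [-0.54  0.56  0.54  2.06 -0.47  0.64  0.23]
rotvec tool deg [-0.09  0.21  0.01] | shift in final axes [ 0.0917  0.0052 -0.0024]
shift in present axes [ 0.0917  0.0052 -0.0027]
scene 608 along jig y [0.0544 0.1736] axis x 0.4722 (bed 0.4712 ) z 0.1505 tilt rad -0.0027
   stop along jig y [0.1815 0.1901 0.1929] 382
side 402 along jig y [0.0217 0.1724] axis x 0.4744 (bed 0.4712 ) z 0.1487 tilt rad -0.0075
   stop along jig y [0.1767 0.1786 0.1818] 7
```

Gap to the stop is now about 6 mm (5 to 8 across cameras). I'll advance 4 mm and lower, stopping just above the seat.

Emit:
{"api": "servo_tool", "payload": {"series": [{"rx":-0.1,"ry":0.2,"rz":0,"x":0,"y":0.004,"z":-0.0024,"hand":-1},{"rx":0,"ry":0,"rz":0,"x":0.015,"y":0,"z":0,"hand":-1},{"rx":0,"ry":0,"rz":0,"x":0.02,"y":0,"z":0,"hand":-1},{"rx":0,"ry":0,"rz":0,"x":0.02,"y":0,"z":0,"hand":-1},{"rx":0,"ry":0,"rz":0,"x":0.015,"y":0,"z":0,"hand":-1},{"rx":0,"ry":0,"rz":0,"x":0.01,"y":0,"z":0,"hand":-1},{"rx":0,"ry":0,"rz":0,"x":0.005,"y":0,"z":0,"hand":-1},{"rx":0,"ry":0,"rz":0,"x":0,"y":0,"z":0,"hand":-1},{"rx":0,"ry":0,"rz":0,"x":0,"y":0,"z":0,"hand":-1},{"rx":0,"ry":0,"rz":0,"x":0,"y":0,"z":0,"hand":-1}]}}

```text
t: 15.95
position: [0.4781, 0.0583, 0.0708]
eef_rot: [0.075, 1.57, -0.075]
contact_force: [0.2, 0.0, -4.5]
width: 0.587
```

```bash
python3 -c "
from h import *; from rollpos import roll
to((.4787,.0585,.0646),-5.4)
z=get_state()['position'][2]-.006
roll('scene',z);roll('side',z)"
```

```text
t 15.95 pos [0.4781 0.0583 0.0708] zyaw -5.46 x [-5.e-04  2.e-04 -1.e+00] F [ 0.2  0.  -4.5] w 0.587 q7 [-0.44  0.69  0.39  2.12 -0.6   0.44  0.33]
rotvec tool deg [-0.06 -0.03 -0.01] | shift in final axes [0.0062 0.0003 0.0006]
shift in present axes [0.0062 0.0003 0.0006]
scene 488 along jig y [0.0661 0.1704] axis x 0.4691 (bed 0.4712 ) z 0.0657 tilt rad -0.0002
   stop along jig y [0.1815 0.1902 0.1928] 374
side 391 along jig y [0.0285 0.177 ] axis x 0.4715 (bed 0.4712 ) z 0.0642 tilt rad -0.0046
   stop along jig y [0.1774 0.183  0.1916] 43
```

Emit:
{"api": "servo_tool", "payload": {"series": [{"rx":0,"ry":0,"rz":0,"x":0.002,"y":0,"z":0.0003,"hand":-1},{"rx":0,"ry":0,"rz":0,"x":0.002,"y":0,"z":0,"hand":-1},{"rx":0,"ry":0,"rz":0,"x":0.0015,"y":0,"z":0,"hand":-1},{"rx":0,"ry":0,"rz":0,"x":0.001,"y":0,"z":0,"hand":-1},{"rx":0,"ry":0,"rz":0,"x":0,"y":0,"z":0,"hand":-1},{"rx":0,"ry":0,"rz":0,"x":0,"y":0,"z":0,"hand":-1}]}}

```text
t: 16.55
position: [0.4792, 0.0583, 0.0646]
eef_rot: [0.076, 1.568, -0.075]
contact_force: [0.2, 0.1, 6.1]
width: 0.591
```

Emit:
{"api": "servo_tool", "payload": {"series": [{"rx":0,"ry":0,"rz":0,"x":0,"y":0.001,"z":0,"hand":-1},{"rx":0,"ry":0,"rz":0,"x":0,"y":0,"z":0,"hand":-1},{"rx":0,"ry":0,"rz":0,"x":0,"y":0,"z":0,"hand":-1}]}}

```text
t: 16.8
position: [0.4793, 0.0584, 0.0646]
eef_rot: [0.075, 1.568, -0.076]
contact_force: [0.2, -1.6, 5.1]
width: 0.588
```

```bash
python3 -c "
from h import *; from rollpos import roll
to((.4787,.0585,.0646),-5.4)
im=grab('wrist'); save(im,'w7.png',None,1.2); np.savez('w7.npz',**im)"
```

```text
t 16.8 pos [0.4793 0.0584 0.0646] zyaw -5.51 x [ 1.4e-03 -6.0e-04 -1.0e+00] F [ 0.2 -1.6  5.1] w 0.588 q7 [-0.43  0.7   0.38  2.12 -0.61  0.42  0.34]
rotvec tool deg [-0.11  0.08  0.03] | shift in final axes [-0.      0.0001 -0.0006]
shift in present axes [-0.      0.0001 -0.0006]
```

View pics/w7.png

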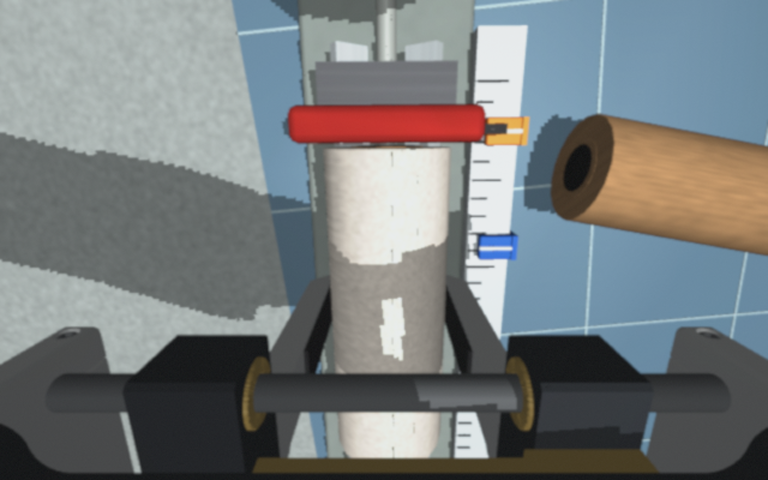

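The roll sits in the V between the fingers (up-force 5 N, height as expected). Its end at row 148 is just short of the red stop's edge at row 142, about 1-2 mm. The pointer (496,128) is on the orange clip. I'll nudge on toward the stop with small steps and measure the pointer here, since the camera is directly above it.

Emit:
{"api": "servo_tool", "payload": {"series": [{"rx":0,"ry":0,"rz":0,"x":0,"y":0.0007,"z":0,"hand":-1},{"rx":0,"ry":0,"rz":0,"x":0,"y":0.0007,"z":0,"hand":-1},{"rx":0,"ry":0,"rz":0,"x":0,"y":0,"z":0,"hand":-1}]}}

```text
t: 17.1
position: [0.4793, 0.0585, 0.0645]
eef_rot: [0.074, 1.568, -0.078]
contact_force: [-1.2, -4.8, 5.8]
width: 0.594
```

```bash
python3 - <<'E'
from h import *
to((.4787,.0585,.0646),-5.4)
im=dict(np.load('w7.npz')); print('cam',im['extrinsics'][:3,3])
o=np.array([.5475,.1355]); ey=np.array([.0936,.9956]); ex=np.array([.9956,-.0936])
def rect(o,ys,xs,z):
    W=o+ys[None,:,None]*ey+xs[:,None,None]*ex; W=np.dstack([W,np.full(W.shape[:2],z)])
    E=im['extrinsics']; c=(W-E[:3,3])@E[:3,:3]; K=im['camera_matrix']
    u=(K[0,0]*c[...,0]/-c[...,2]+K[0,2]).astype(np.float32); v=(K[1,1]*c[...,1]/c[...,2]+K[1,2]).astype(np.float32)
    return cv2.remap(im['color'],u,v,cv2.INTER_CUBIC)
ys=np.arange(-.015,.015,.00025); xs=np.arange(-.02,.015,.00025); r=rect(o,ys,xs,.03)
h=cv2.cvtColor(r,cv2.COLOR_RGB2HSV).astype(int); m=(h[...,0]>8)&(h[...,0]<25)&(h[...,1]>120)&(h[...,2]>130)
for x0 in(-9,-6,-4,-2,0,2,4,6):
    k=(xs*1e3>x0-1)&(xs*1e3<x0+1); row=r[k].mean((0,2)); d=np.where(row<80)[0]; oc=np.where(m[k].mean(0)>.5)[0]; w=np.where((h[k][...,1].mean(0)<90)&(h[k][...,2].mean(0)>170)&(abs(ys)<.006))[0]
    g=lambda i:(ys[i[[0,-1]]]*1e3).round(1) if len(i) else None
    print(x0,'dark',g(d),'orange',g(oc),'white line',g(w))
P=cloud(im); hsv=cv2.cvtColor(im['color'],cv2.COLOR_RGB2HSV); H,S,V=[hsv[...,i].astype(int) for i in range(3)]
s=P[...,:2]@ey; red=((H<6)|(H>174))&(S>150)&(P[...,2]>.095); wh=(S<50)&(V>110)&(abs(P[...,0]-.485)<.012)&(P[...,2]>.07)&(P[...,2]<.095)&(s>.1)&(s<.185)
print('stop top s',np.percentile(s[red],[1,99]).round(4),'roll top end s',np.percentile(s[wh],[99,99.9]).round(4))
E
```

```text
t 17.1 pos [0.4793 0.0585 0.0645] zyaw -5.56 x [ 0.0015 -0.0023 -1.    ] F [-1.2 -4.8  5.8] w 0.594 q7 [-0.43  0.7   0.38  2.12 -0.61  0.42  0.33]
rotvec tool deg [-0.16  0.1   0.12] | shift in final axes [-0.0001 -0.0001 -0.0006]
shift in present axes [-0.0001 -0.0001 -0.0006]
cam [0.48635093 0.13729044 0.22230313]
-9 dark [-1.5  2.5] orange [-7.  6.] white line None
-6 dark [-1.2  2.8] orange [-6.7  6. ] white line None
-4 dark [-1.   2.8] orange [-6.7  6. ] white line None
-2 dark [-1.   2.8] orange [-6.7  6. ] white line None
0 dark None orange [-6.7  6. ] white line None
2 dark None orange [-6.7  6. ] white line [-1.5  0.8]
4 dark None orange [-6.7  6. ] white line [-1.5  1. ]
6 dark None orange [-6.7  6. ] white line [-1.5  1. ]
stop top s [0.1815 0.1922] roll top end s [0.1785 0.1788]
```

Pointer is +1.2 mm from the clip middle (third agreeing reading). The y force rose to 4.8 N with almost no motion, so it is either stop contact or seat friction. I'll ease the downward press and push 2 mm more.

Emit:
{"api": "servo_tool", "payload": {"series": [{"rx":0,"ry":0,"rz":0,"x":-0.001,"y":0,"z":0,"hand":-1},{"rx":0,"ry":0,"rz":0,"x":-0.001,"y":0.0005,"z":0,"hand":-1},{"rx":0,"ry":0,"rz":0,"x":0,"y":0.0005,"z":0,"hand":-1},{"rx":0,"ry":0,"rz":0,"x":0,"y":0.0005,"z":0,"hand":-1},{"rx":0,"ry":0,"rz":0,"x":0,"y":0,"z":0,"hand":-1},{"rx":0,"ry":0,"rz":0,"x":0,"y":0,"z":0,"hand":-1}]}}

```text
t: 17.6
position: [0.4782, 0.0607, 0.0655]
eef_rot: [0.074, 1.571, -0.077]
contact_force: [0.5, -5.9, -2.8]
width: 0.591
```

```bash
cat > gp.py <<'E'
from h import *
to((.4787,.0585,.0646),-5.4)
im=grab('wrist'); np.savez('w8.npz',**im); ey=np.array([.0936,.9956])
P=cloud(im); hsv=cv2.cvtColor(im['color'],cv2.COLOR_RGB2HSV); H,S,V=[hsv[...,i].astype(int) for i in range(3)]
s=P[...,:2]@ey; red=((H<6)|(H>174))&(S>150)&(P[...,2]>.095); wh=(S<50)&(V>110)&(abs(P[...,0]-.485)<.012)&(P[...,2]>.07)&(P[...,2]<.095)&(s>.1)&(s<.185)
print('stop top s',np.percentile(s[red],[1,99]).round(4),'roll top end s',np.percentile(s[wh],[99,99.9]).round(4))
E
python3 gp.py
```

```text
t 17.6 pos [0.4782 0.0607 0.0655] zyaw -5.53 x [-0.0014 -0.0019 -1.    ] F [ 0.5 -5.9 -2.8] w 0.591 q7 [-0.44  0.7   0.38  2.12 -0.61  0.43  0.33]
rotvec tool deg [-0.13 -0.07  0.12] | shift in final axes [ 0.0009 -0.0021  0.0007]
shift in present axes [ 0.0009 -0.0021  0.0007]
stop top s [0.1815 0.1923] roll top end s [0.1799 0.1803]
```

The roll moved 2.2 mm and now carries 5.9 N against the stop with its weight off the V, so this is true contact. Ease off, lower 1 mm, open and rise.

Emit:
{"api": "servo_tool", "payload": {"series": [{"rx":0,"ry":0,"rz":0,"x":0.0012,"y":-0.001,"z":0,"hand":-1},{"rx":0,"ry":0,"rz":0,"x":0,"y":-0.0005,"z":0,"hand":-1},{"rx":0,"ry":0,"rz":0,"x":0,"y":0,"z":0,"hand":-1},{"rx":0,"ry":0,"rz":0,"x":0,"y":0,"z":0,"hand":0.5},{"rx":0,"ry":0,"rz":0,"x":0,"y":0,"z":0,"hand":0.8},{"rx":0,"ry":0,"rz":0,"x":0,"y":0,"z":0,"hand":0.8},{"rx":0,"ry":0,"rz":0,"x":0,"y":0,"z":0,"hand":0.8},{"rx":0,"ry":0,"rz":0,"x":0,"y":0,"z":0,"hand":0.8},{"rx":0,"ry":0,"rz":0,"x":0,"y":0,"z":0,"hand":0.8},{"rx":0,"ry":0,"rz":0,"x":0,"y":0,"z":0,"hand":0.8}]}}

```text
t: 18.48
position: [0.4778, 0.0608, 0.0643]
eef_rot: [0.075, 1.572, -0.075]
contact_force: [-0.2, 0.5, 0.1]
width: 0.897
```

Emit:
{"api": "servo_tool", "payload": {"series": [{"rx":0,"ry":0,"rz":0,"x":-0.01,"y":0,"z":0,"hand":0.8},{"rx":0,"ry":0,"rz":0,"x":-0.02,"y":0,"z":0,"hand":0.8},{"rx":0,"ry":0,"rz":0,"x":-0.03,"y":0,"z":0,"hand":0.8},{"rx":0,"ry":0,"rz":0,"x":-0.03,"y":0,"z":0,"hand":0.8},{"rx":0,"ry":0,"rz":0,"x":-0.03,"y":0,"z":0,"hand":0.8},{"rx":0,"ry":0,"rz":0,"x":-0.03,"y":0,"z":0,"hand":0.8},{"rx":0,"ry":0,"rz":0,"x":-0.03,"y":0,"z":0,"hand":0.8},{"rx":0,"ry":0,"rz":0,"x":0,"y":0,"z":0,"hand":0.8},{"rx":0,"ry":0,"rz":0,"x":0,"y":0,"z":0,"hand":0.8},{"rx":0,"ry":0,"rz":0,"x":0,"y":0,"z":0,"hand":0.8}]}}

```text
t: 19.32
position: [0.4776, 0.0609, 0.2443]
eef_rot: [0.075, 1.572, -0.074]
contact_force: [0.5, -1.3, 0.0]
width: 0.897
```

```bash
python3 gp.py && python3 - <<'E'
from h import *; from rollpos import roll; from m import meas
for n in('scene','side'): roll(n,.058)
im=dict(np.load('w8.npz')); meas(im,'w8')
P=cloud(im); ey=np.array([.0936,.9956]); ex=np.array([.9956,-.0936]); s=P[...,:2]@ey; x=P[...,:2]@ex
hsv=cv2.cvtColor(im['color'],cv2.COLOR_RGB2HSV); q=(P[...,2]>.06)&(P[...,2]<.09)&(abs(x-.471)<.03)&(s>.0)&(s<.185)&(hsv[...,1]<50)
from scipy.optimize import least_squares
Q=P[q]; xx=x[q]; ss=s[q]; f=least_squares(lambda p:np.hypot(xx-p[0]-p[2]*(ss-.1),Q[:,2]-p[1])-.028,[.471,.058,0],loss='soft_l1',f_scale=.001).x
print('wrist roll',q.sum(),'x',f[0],'z',f[1],'tilt',f[2],'s',np.percentile(ss,[.5,99.5]))
for n in('scene','side'):
    a=dict(np.load(n+'0.npz')); b=dict(np.load('last_'+n+'.npz')); A=cloud(a);B=cloud(b)
    for nm,(x0,x1,y0,y1) in dict(brown=(.58,.75,.04,.15),bottle=(.62,.7,.25,.34),tape=(.41,.52,-.28,-.165),carton=(.535,.65,-.33,-.18)).items():
        g=lambda C:C[(C[...,0]>x0)&(C[...,0]<x1)&(C[...,1]>y0)&(C[...,1]<y1)&(C[...,2]>.025)&(C[...,2]<.21)].mean(0)
        print(n,nm,((g(B)-g(A))*1e3).round(1))
save(im,'w8.png',None,1.2)
E
```

```text
t 19.32 pos [0.4776 0.0609 0.2443] zyaw -5.43 x [-2.6e-03  5.0e-04 -1.0e+00] F [ 0.5 -1.3  0. ] w 0.897 q7 [-0.65  0.43  0.66  1.96 -0.35  0.86  0.1 ]
rotvec tool deg [-0.03 -0.15 -0.02] | shift in final axes [ 0.1797 -0.0023  0.0013]
shift in present axes [ 0.1797 -0.0023  0.0018]
stop top s [0.1821 0.1915] roll top end s [0.1801 0.1801]
scene 932 along jig y [0.0288 0.1686] axis x 0.4706 (bed 0.4712 ) z 0.0594 tilt rad -0.001
   stop along jig y [0.1821 0.1901 0.1928] 370
side 484 along jig y [0.0295 0.1819] axis x 0.4725 (bed 0.4712 ) z 0.0577 tilt rad -0.004
   stop along jig y [0.1764 0.1821 0.1919] 128
w8 wheel [0.4975 0.2523 0.0551] z [0.0843 0.0862]
  return _methods._mean(a, axis=axis, dtype=dtype,
  ret = um.true_divide(
Traceback (most recent call last):
  File "m.py", line 11, in meas
    m=box(.41,.59,.15,.34,.131,.142); print('knob top med',np.median(P[m],0).round(4),'box mid',((P[m].min(0)+P[m].max(0))/2).round(4),m.sum())
                                                                                                  ~~~~~~~~^^^
ValueError: zero-size array to reduction operation minimum which has no identity
```

```bash
python3 - <<'E'
from h import *
for n in('scene','side'):
    a=dict(np.load(n+'0.npz')); b=dict(np.load('last_'+n+'.npz')); A=cloud(a);B=cloud(b)
    for nm,(x0,x1,y0,y1) in dict(brown=(.58,.75,.04,.15),bottle=(.62,.7,.25,.34),tape=(.41,.52,-.28,-.165),carton=(.535,.65,-.33,-.18)).items():
        g=lambda C:C[(C[...,0]>x0)&(C[...,0]<x1)&(C[...,1]>y0)&(C[...,1]<y1)&(C[...,2]>.025)&(C[...,2]<.21)].mean(0)
        print(n,nm,((g(B)-g(A))*1e3).round(1))
save(dict(np.load('w8.npz')),'w8.png',None,1.2)
E
```

```text
scene brown [-0.  0. -0.]
scene bottle [-0.  -0.1  0.1]
scene tape [ 0.1  0.  -0.3]
scene carton [ 0.1  0.2 -0.2]
side brown [-0.4 -0.  -0.1]
side bottle [-0.   0.1  0.1]
side tape [-0.2 -0.1  0.1]
side carton [-0.1  0.3 -0.1]
```

View pics/w8.png

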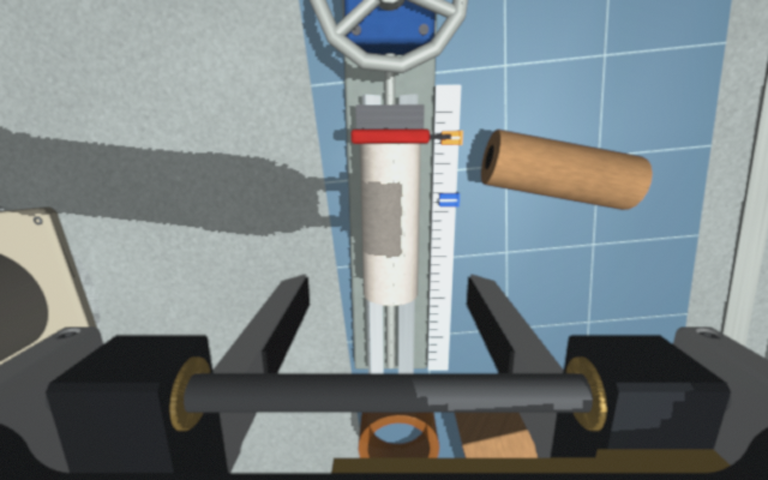

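The roll (390,220) lies in the V with its end at the red stop (390,136). The pointer is on the orange clip (452,137), the gripper is clear, and none of the four bystanders has moved by more than 0.5 mm. Handing in.

```bash
python3 -c "
from station import close_job; print(close_job())"
```

```text
the job is handed in; nothing more can be done
None
```

I turned the handwheel by its knob about 1.5 turns anticlockwise. I then laid the white roll in the bed against the stop, let it go there, and handed the job in at about 19.5 s. No verdict was reported.

**Pointer:** it sits about 1.2 mm past the orange clip's middle, toward the wheel; the limit is 3 mm. Two wrist views from almost directly above (1.2 and 1.4 mm) and the knob angle (1.1 mm) agree. An earlier slanted view made it look 1.1 mm short, so I turned 15° too far. I left it, as it is well inside the limit. The stop's own measured travel suggested slightly short instead (about 0.8 mm).

**Roll:**
- **Seat:** its axis is within about 1.5 mm sideways and in height, and tilted at most 0.004 rad from the bed's line.
- **Contact with the stop:** I pushed it gently until it pressed on the stop with 5.9 N before letting go.
- **Gap readings:** the last wrist depth view reads a 0–2 mm gap. The scene and side cameras disagree about the roll's end by up to 1 cm, because their views of it are poor, so I did not rely on them.

**Bystanders:** the brown roll, bottle, tape and carton moved less than 0.5 mm by both cameras. The gripper was clear of everything at hand-in.

**Slips:** my first move call was refused because some keys were missing, and one final-check script stopped partway, so I reran the rest of it. Neither moved anything.

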